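Put the tea away in the larder chest, lid propped on its stay

TASK

Put the box of tea that lies beside the wooden larder chest away in it: prop the lid open so that it stands by itself on its stay, with the white roller on the steel side rail behind the dark catch, and set the tea box flat on its base in the empty compartment beside the tins. Then take the stay off the catch and lower the lid gently until it is fully shut and the stay hangs straight down. Do not let the lid slam, do not drop the tea in, and leave the mug, the pepper mill and the garlic where they are.

Things in the scene. Friction and masses are not known exactly. Their poses are not given: they have to be found in the camera images.
- chest: Fixed wooden chest, 215 deep (its x) x 260 wide (y) x 155 mm high to the rim. Origin: centre of its underside, on the worktop; x points to its back (hinge side), y to the left seen from its front, z up. Walls 12 mm; a divider 8 mm thick, up to z = 122, runs along x at y = 0. The right compartment (y < 0) holds tins, the left one is empty. Stay and steel rail are on the right wall (y = -130).
- chest_hinge (a point): Middle of the lid's hinge axis: chest frame (107.5, 0, 162) mm. The axis runs along the chest's y. Axes as the chest's.
- bay (a point): Centre of the floor of the empty left compartment: 191 mm long along the chest's x, 114 mm wide along y; floor 60 mm above the worktop, outer walls up to 155 mm. Axes as the chest's.
- rail (a point): Level tread of the steel rail on the right wall, chest (28.5, -152, 130) mm: 36 wide, from x = -10.5 (open front end) to 67.5 (12 mm stop behind 61.5). On it stands a dark catch with a brass thumbscrew: a wall 10 high, 8 thick across the rail, clamped at an unreported place. With the roller against its back face the roller's centre is at chest x 16 to 36, z 137: feel for it.
- lid (a joint): Lid angle, rad: 0 shut, grows as the front edge rises, stop at 1.38. The lid (0.5 kg, 14 mm thick, 260 wide, reaching 229 mm from the hinge axis, 245 at the lip in the middle of its front edge) falls shut from any angle unless the stay holds it; propped on the stay it stands at about 1.0 to 1.2.
- stay (a joint): Angle of the stay about its pivot on the lid, rad. The stay's lean = lid + stay angles: 0 upright, positive = roller swung to the chest's front; range -1.5 to 1.0, turns almost freely and hangs upright when let go. The stay is a steel bar 14 mm wide (x), 6 thick; the pivot is 130 mm from the hinge axis, in the middle of the lid's thickness, chest y = -152.
- stay_grip (a point): Centre of the stay's black hand grip: 16 mm wide along its x, 18 along its y, 62 tall, 55 mm above the pivot along the stay, 20 mm outboard of the bar. Its x points to the chest's back when upright, z up along the stay, y as the chest's. Pinched by its x faces, the stay keeps the angle of the hand. With the lid shut it stands upright beside the lid.
- stay_roller (a point): Centre of the white roller at the stay's foot: 14 mm diameter, 22 long along y, 142 mm below the pivot, 197 below the grip's centre along the stay. Slippery (friction 0.15): it holds the lid only on the rail against the catch, stay leaning roller-forward by 0.05 to 0.25. Lid shut, it hangs in front of the rail, below it; it must pass round the rail's front end and over the catch.
- tea_center (a point): Centre of the black tea box: 64 mm wide along its x, 142 long along its y, 71 tall, about 0.25 kg, lying on its base just left of the chest, about 0.3 m (not the other one, far back by the wall). The point is 35.5 mm above its base; z up.
- mug: White spotted mug, 82 mm wide, 91 tall, a bystander; origin at its base.
- mill: Copper-pink pepper mill, 47 mm diameter, 142 tall, a bystander; origin at its base.
- garlic: Bulb of garlic, 56 mm, a bystander; origin at its base.
There are look-alikes about, which are no part of the job. What is shaped like the part that bears tea_center but purple is not meant.

How it is judged:
By the outcome, as a careful person would: the job done as asked, in the order asked, and still so for the second after the job is handed in, with the robot touching nothing.
It also fails if it takes over 72 s, if anything falls off the work surface, if the arm or the gripper's body presses on something with over 40 N, if the wrist force passes 120 N, or if a joint passes its speed limit or range.

ROBOT

A 6-joint arm with a two-finger parallel gripper is mounted at the origin on a cart in front of the work surface, level with it; the furniture and walls round the work are solid. World frame = base frame: x ahead of the robot, y to its left, z up, the work surface at z = 0. Lengths are in m, angles in degrees, forces in N, time in s.
With the tool pointing down it reaches from about 0.225 to 0.725 m from the base axis. Payload 3.1 kg.
Tool frame: the origin (TCP) lies on the mounting face of the last link; the fingertips stand 173 mm ahead of it and the grasp point (between the pads) lies 155 mm ahead of it; z points along the fingers, y is the line along which they close (so a half turn about z gives the same grasp; the last joint's range is limited). The gripper opens to 85 mm and grips with 20 to 120 N. Pads are 22 mm wide; open, the fingers measure 114 mm over their backs; the gripper's body (76 mm by 85 mm) begins 54 mm behind the grasp point. The pads swing forward as they close: fully open they stand 13 mm farther back than shut.
Start: joints at [-83.297, 2.75, 5.684, 92.934, 0, 82.678], TCP at [0.127, -0.509, 0.405] pointing down, gripper open.
Joint ranges: [-166.93, 166.93], [-56.73, 111.36], [-69.38, 81.34], [-121.58, 131.49], [-85.45, 84.26], [-180, 180]. Speed limits (degrees/s): [159.86, 159.86, 180, 180, 180, 180].

INTERFACE

Orientations are given as [roll, pitch, yaw] about the fixed x, y, z axes, in that order (R = Rz(yaw) Ry(pitch) Rx(roll)).
In Python, from bench import * gives the robot as it stands.
- The arm moves only by the tool carry_out, never from a script. Its argument "plan" is a list of rows, each an object of numbers: "tx", "ty", "tz": the shift along the tool's x, y, z in mm; "turn": the turn about the tool's z in degrees. A call has 1 to 10 rows; each row shifts and turns the commanded pose from where the row before left it, along the tool's axes as they then stand; what a row does not reach is not made up. A row lasts 1/12 s, in which the tool goes at most 41.7 mm and 7.16 degrees, less where a joint would pass 70% of its speed; a pose out of reach is approached as far as the arm can. A call is refused whole if a number of a shift passes 41.7 or a number of a turn 7.16, either way. A call with a gripper value outside its range is refused whole. "claw" is the closure in counts, from 0 (fully open) to 255 (shut), set as the call begins (left out, the last holds). The fingers move at their own pace and stop on an object; "force" is the grip in N (left out, the last holds). Time passes only in rows, so rows that do not move let the fingers close. It gives the time, the measured TCP pose, the force and the opening at its end, in the units of the state.
- get_state(): the state, without advancing time (a new reading comes with each control period).
- grab_frame(name): name is "scene" or "top"; returns the picture (400x640x3 uint8, blue, green, red); there is no depth.
- camera_info(name): a dict with "camera_matrix" (3x3 intrinsics, pixels), "R" (3x3) and "t" (3): a world point X has camera coordinates R X + t. Camera axes: x right, y down, z forward; pixel columns grow to the right and rows downward; lengths in m; the calibration is good to about 2 mm. A picture is of the moment at which its call begins. camera_info takes no time and is no camera call.
- sign_off(): hands the job in, once; it reports no verdict.
The state is a dict: "t": time; "joints": joint angles; "dq": joint speeds; "effort": joint torques, N m; "eef_pos": TCP position; "tcp_rot": TCP orientation; "contact_force": force on the tool from outside, world axes, zero at the start; "torque": the same for the moment, N m; "finger_gap": finger opening in m.
Only numpy, scipy, OpenCV 4.12 (cv2) and the standard library are available. Lean on these libraries where they do the work, as an engineer would, in place of code of your own. Each camera call takes 0.05 s, during which the arm holds its last target. There are 200 camera calls.

## Working session

There is one attempt and no reset: what is moved stays moved. The work goes in short steps, Python scripts to look and compute and a tool call to move; the robot and the scene stay as the last step left them, time stands still between calls to the robot, and variables do not carry over. Pictures are saved under pics/ and viewed, on a budget of 10 in all, crops included, one or two more only if the job needs it, and the job is handed in when it is done.

Besides the shell and the picture viewer there is one more tool, called after ">>>" as name([rows], argument=value, ...), one row to a line, values as JSON. carry_out: Moves the arm, as the interface text tells. Its arguments: {"type":"object","properties":{"plan":{"type":"array","items":{"type":"object","properties":{"tx":{"type":"number"},"ty":{"type":"number"},"tz":{"type":"number"},"turn":{"type":"number"}}}},"claw":{"type":"number"},"force":{"type":"number"}},"required":["plan"]}

```bash
ls; mkdir -p pics; python3 - <<'E'
from bench import *
import cv2,numpy as np
print(get_state())
a=grab_frame("scene");b=grab_frame("top")
cv2.imwrite("pics/s0.png",a);cv2.imwrite("pics/t0.png",b)
for n in("scene","top"):
    c=camera_info(n);print(n,np.round(c["camera_matrix"],1).tolist(),np.round(c["R"],4).tolist(),np.round(c["t"],4).tolist())
E
```

```text
pics
{'t': 0.0, 'joints': array([-8.32972195e+01,  2.79077564e+00,  5.59286185e+00,  9.29326214e+01,
       -6.03444454e-04,  8.26778627e+01]), 'dq': array([ 0.04414366,  0.0917782 ,  0.10151692, -0.01866088,  0.08452574,
       -0.04828264]), 'effort': array([ 6.41623446e-04, -3.38780308e+01,  3.20016038e+01,  2.02273065e-02,
       -3.56824139e-04, -5.50840568e-06]), 'eef_pos': array([ 0.1271952 , -0.50914887,  0.40354684]), 'tcp_rot': array([-1.79870452e+02, -1.60378928e-02,  1.40249004e+01]), 'contact_force': array([-0.45584028,  0.03143858, -0.20374899]), 'torque': array([0.04053976, 0.00377262, 0.05407164]), 'finger_gap': 0.08546541067503242}
scene [[407.5, 0.0, 318.5], [0.0, 407.5, 194.8], [0.0, 0.0, 1.0]] [[-0.8988, -0.438, 0.0191], [-0.3101, 0.6044, -0.7339], [0.3099, -0.6655, -0.679]] [0.4614, 0.2761, 1.0484]
top [[452.2, 0.0, 316.4], [0.0, 452.2, 211.6], [0.0, 0.0, 1.0]] [[0.135, -0.9908, 0.0074], [-0.8039, -0.1139, -0.5838], [0.5793, 0.0729, -0.8119]] [-0.1022, 0.5019, 1.4096]
```

View pics/s0.png

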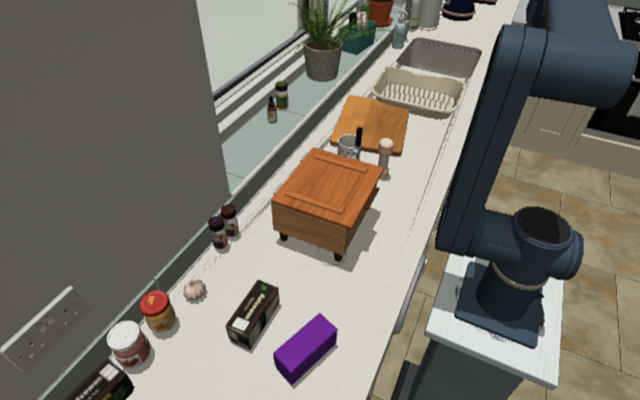

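View pics/t0.png

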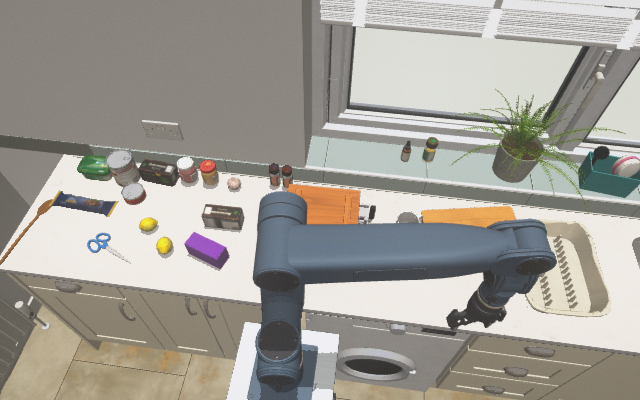

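The scene view shows the chest at about (325,205) and the mug and mill behind it at (348,148) and (386,155). Candidates for the tea: black box at scene (253,313)/top (222,217), purple box at (306,347), and a black box far back at (100,385)/top (158,172). The first fits: black, and just left of the chest. I'll confirm it in an enlarged crop.

```bash
python3 - <<'E'
import cv2,numpy as np
a=cv2.imread("pics/s0.png");b=cv2.imread("pics/t0.png")
c=cv2.resize(a[130:360,210:410],None,fx=2.6,fy=2.6,interpolation=cv2.INTER_CUBIC)  # 520x598
d=cv2.resize(b[160:280,180:400],None,fx=1.27*1,fy=1.27*1)
d=cv2.resize(b[170:260,195:385],(280,133))
out=np.zeros((598,800,3),np.uint8);out[:,:520]=c
e=cv2.resize(b[175:245,265:385],(280,163),interpolation=cv2.INTER_CUBIC)
f=cv2.resize(b[190:245,190:260],(280,220),interpolation=cv2.INTER_CUBIC)
out[:163,520:]=e;out[180:400,520:]=f
cv2.imwrite("pics/crop1.png",out)
E
```

```text
(no output)
```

View pics/crop1.png

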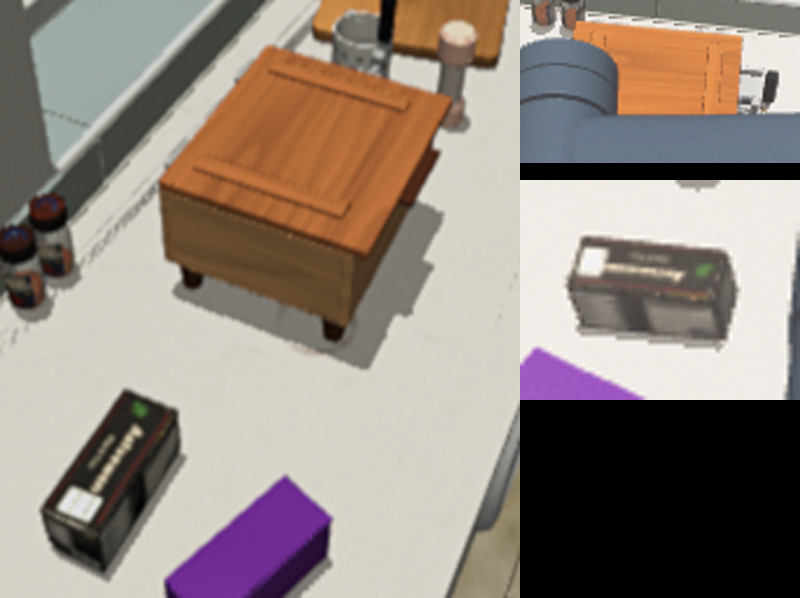

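The crop confirms the tea: black, green mark and white label, top-face corners at crop (126,390), (179,410), (100,533), (43,510). Lid corners are at crop (270,47), (452,98), (368,250), (162,185), and the lip is at about (420,180) facing the robot. In the top view the black grip shows at the chest's right.

```bash
cat > h.py <<'E'
import numpy as np,cv2
from bench import *
def ray(n,uv):
    c=camera_info(n);K=np.array(c["camera_matrix"]);R=np.array(c["R"]);t=np.array(c["t"])
    return -R.T@t, R.T@np.linalg.solve(K,[uv[0],uv[1],1])
def onz(n,uv,z):
    o,d=ray(n,uv);return o+d*(z-o[2])/d[2]
def proj(n,X):
    c=camera_info(n);p=np.array(c["camera_matrix"])@(np.array(c["R"])@np.array(X)+np.array(c["t"]));return p[:2]/p[2]
def tri(ua,ub):
    o1,d1=ray("scene",ua);o2,d2=ray("top",ub)
    s=np.linalg.lstsq(np.c_[d1,-d2],o2-o1,rcond=None)[0];p,q=o1+s[0]*d1,o2+s[1]*d2
    return (p+q)/2,np.linalg.norm(p-q)
E
python3 - <<'E'
from h import *
cr=lambda p:(p[0]/2.6+210-.3,p[1]/2.6+130-.3)
L=np.array([onz("scene",cr(p),.169) for p in [(270,47),(452,98),(368,250),(162,185)]])
print("lid BR FR FL BL\n",L.round(4)[:,:2], [np.linalg.norm(L[i]-L[i-1]).round(4) for i in range(4)])
for i,j in((1,0),(2,3),(1,2),(0,3)):
    d=L[j]-L[i];print(np.degrees(np.arctan2(d[1],d[0])).round(1))
T=np.array([onz("scene",cr(p),.071) for p in [(126,390),(179,410),(100,533),(43,510)]])
print(T.round(4)[:,:2],T.mean(0).round(4))
a=cv2.imread("pics/s0.png");b=cv2.imread("pics/t0.png")
for n,im,roi in(("scene",a,(225,275,280,350)),("top",b,(200,200,246,233))):
    x0,y0,x1,y1=roi;m=(im[y0:y1,x0:x1].max(2)<140).astype(np.uint8)
    cs=max(cv2.findContours(m,0,2)[0],key=cv2.contourArea);h=cv2.approxPolyDP(cv2.convexHull(cs),3,True)[:,0]+[x0,y0];print(n,h.tolist())
# top view tea top face corners & grip
for p in [(195+ (590-520)/4-5,190+(238-180)/4),(190+(730-520)/4,190+(250-180)/4),(190+(732-520)/4,190+(298-180)/4),(190+(572-520)/4,190+(280-180)/4)]: print(onz("top",p,.071).round(4)[:2])
print("grip top", onz("top",(265+(770-520)/2.333,175+70/2.333),.248))
h=cv2.cvtColor(a,cv2.COLOR_BGR2HSV)
E
```

```text
lid BR FR FL BL
 [[ 0.6173 -0.1716]
 [ 0.3956 -0.1796]
 [ 0.3904  0.0752]
 [ 0.6096  0.0872]] [np.float64(0.2589), np.float64(0.2218), np.float64(0.2549), np.float64(0.2194)]
2.1
3.1
91.2
91.7
[[0.5538 0.2581]
 [0.498  0.255 ]
 [0.4958 0.3912]
 [0.551  0.3951]] [0.5246 0.3249 0.071 ]
scene [[260, 280], [278, 288], [279, 308], [254, 348], [244, 349], [230, 340], [226, 324]]
top [[205, 205], [240, 208], [241, 229], [205, 226]]
[0.5513 0.3855]
[0.5561 0.2523]
[0.5029 0.2379]
[0.502  0.3887]
grip top [ 0.50191554 -0.21753762  0.248     ]
```

The grip is already visible in both views (scene ~ (359,137), top ~ (372,211)). I'll enlarge it there and measure it by mask.

```bash
python3 - <<'E'
from h import *
a=cv2.imread("pics/s0.png");b=cv2.imread("pics/t0.png")
for n,z in(("scene",.186),("scene",.248),("top",.186),("top",.248)): print(n,z,proj(n,(.494,-.220,z)).round(1))
for n in("scene","top"): print(n,"cam",ray(n,(0,0))[0].round(3))
B={}
for n,im,(x0,y0,x1,y1) in(("scene",a,(345,115,372,160)),("top",b,(358,195,385,228))):
    m=(im[y0:y1,x0:x1].max(2)<55).astype(np.uint8)
    cs=max(cv2.findContours(m,0,2)[0],key=cv2.contourArea)
    r=cv2.boundingRect(cs);M=cv2.moments(m,True);B[n]=(M["m10"]/M["m00"]+x0,M["m01"]/M["m00"]+y0)
    print(n,"bbox",r[0]+x0,r[1]+y0,r[2:],B[n])
print(tri(B["scene"],B["top"]))
c=np.hstack([cv2.resize(a[118:168,335:385],(400,400),interpolation=cv2.INTER_CUBIC),cv2.resize(b[190:240,345:395],(400,400),interpolation=cv2.INTER_CUBIC)])
cv2.imwrite("pics/crop2.png",c)
E
```

```text
scene 0.186 [357.6 145.9]
scene 0.248 [359.4 128.5]
top 0.186 [370.8 217.9]
top 0.248 [372.8 207. ]
scene cam [0.175 0.733 0.906]
top cam [-0.399 -0.147  1.438]
scene bbox 355 128 (7, 19) (358.2659574468085, 137.27659574468086)Traceback (most recent call last):
  File "<stdin>", line 8, in <module>
ValueError: max() iterable argument is empty
```

```bash
python3 - <<'E'
from h import *
a=cv2.imread("pics/s0.png");b=cv2.imread("pics/t0.png")
B={}
for n,im,(x0,y0,x1,y1),t in(("scene",a,(345,115,372,160),55),("top",b,(366,195,385,225),75)):
    m=(im[y0:y1,x0:x1].max(2)<t).astype(np.uint8)
    cs=max(cv2.findContours(m,0,2)[0],key=cv2.contourArea);r=cv2.boundingRect(cs);M=cv2.moments(cs);B[n]=(M["m10"]/M["m00"]+x0,M["m01"]/M["m00"]+y0)
    print(n,"bbox",r[0]+x0,r[1]+y0,r[2:],B[n])
print(tri(B["scene"],B["top"]))
c=np.hstack([cv2.resize(a[118:168,335:385],(400,400),interpolation=cv2.INTER_CUBIC),cv2.resize(b[190:240,345:395],(400,400),interpolation=cv2.INTER_CUBIC)])
cv2.imwrite("pics/crop2.png",c)
E
```

```text
scene bbox 355 128 (7, 19) (358.25174825174827, 137.17715617715618)
top bbox 369 206 (6, 13) (371.56410256410254, 212.31196581196582)
(array([ 0.49447737, -0.21933255,  0.21776725]), np.float64(0.0003468872627249267))
```

View pics/crop2.png

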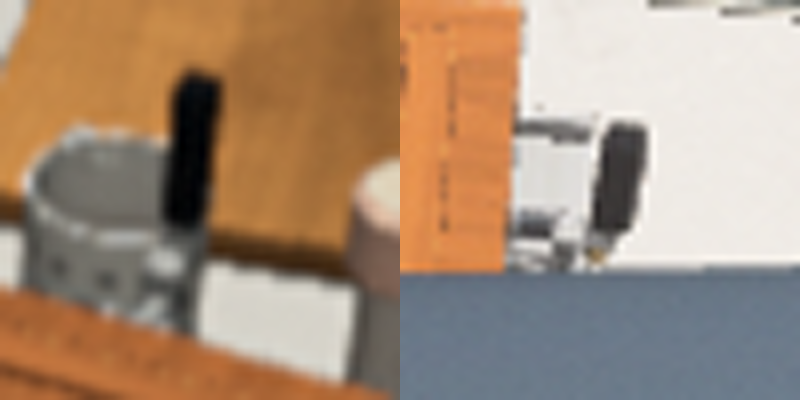

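Crop 2 shows the black grip free-standing, with a clear gap to the lid, at scene (358,137)/top (372,212). It triangulates to (0.4945, -0.2193, 0.218), which agrees with the chest pose: origin (0.510, -0.047), yaw 2.2°. The tool always points down, so I'll pinch the grip by its y faces. The stay can then swivel in the pads, and the hand's x-z position sets both lid angle and lean.

>>> carry_out([
  {"turn":5.9,"tz":-22},
  {"turn":5.9,"tz":-22},
  {"tx":27,"ty":-20},
  {"tx":27,"ty":-20},
  {"tx":27,"ty":-20},
  {"tx":27,"ty":-20},
  {"tx":27,"ty":-20},
  {"tx":27,"ty":-20},
  {"tx":27,"ty":-20},
  {"tx":27,"ty":-20},
], claw=115, force=30)

```text
$.plan[0]: bad value
```

>>> carry_out([
  {"tx":27,"ty":-20},
  {"tx":27,"ty":-20},
  {"tx":27,"ty":-20},
  {"tx":27,"ty":-20},
  {"tx":27,"ty":-20},
  {"tx":27,"ty":-15},
  {},
])

```text
$.plan[0]: bad value
```

```bash
python3 - <<'E'
from h import *
s=get_state();print(s["t"],s["eef_pos"],s["tcp_rot"],s["finger_gap"])
a=grab_frame("scene");cv2.imwrite("pics/s1.png",a)
cv2.imwrite("pics/crop3.png",cv2.resize(a[60:190,290:450],(640,520),interpolation=cv2.INTER_CUBIC))
w=np.radians(2.2);d=s["eef_pos"][:2]-np.array([.4945,-.2195])
print("to go tx,ty,tz mm",-1000*(d[0]*np.cos(w)+d[1]*np.sin(w)),-1000*(d[0]*np.sin(w)-d[1]*np.cos(w)),1000*(s["eef_pos"][2]-.379))
E
```

```text
0.1 [ 0.12719815 -0.50917034  0.4035919 ] [-1.79875691e+02 -1.72802955e-02  1.40226248e+01] 0.08549789600139104
to go tx,ty,tz mm 378.15093125981883 -275.35691094099224 24.591900176287872
```

View pics/crop3.png

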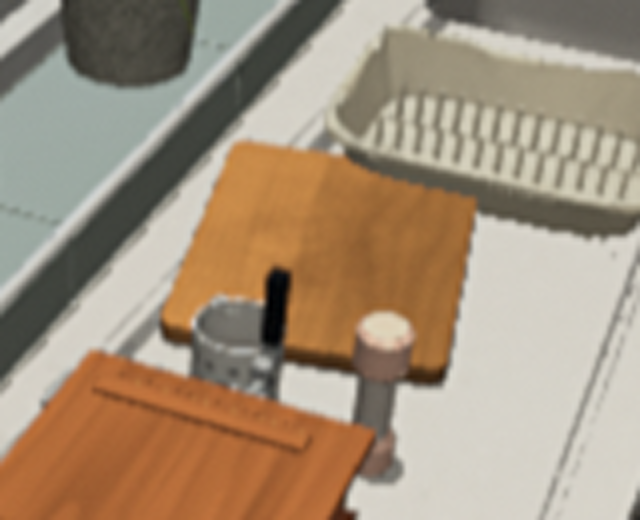

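The plan was refused, so it seems every row needs all its fields. The crop shows the untouched scene: mug, grip and mill behind the chest.

>>> carry_out([
  {"tx":0,"ty":0,"tz":-22,"turn":5.9},
  {"tx":0,"ty":0,"tz":-22,"turn":5.9},
  {"tx":27,"ty":-20,"tz":0,"turn":0},
  {"tx":27,"ty":-20,"tz":0,"turn":0},
  {"tx":27,"ty":-20,"tz":0,"turn":0},
  {"tx":27,"ty":-20,"tz":0,"turn":0},
  {"tx":27,"ty":-20,"tz":0,"turn":0},
  {"tx":27,"ty":-20,"tz":0,"turn":0},
  {"tx":27,"ty":-20,"tz":0,"turn":0},
  {"tx":27,"ty":-20,"tz":0,"turn":0},
], claw=115, force=30)

```text
t: 0.98
eef_pos: [0.3378, -0.3398, 0.4484]
tcp_rot: [-180.0, 0.0, 2.2]
contact_force: [0.2, -1.1, 0.8]
finger_gap: 0.0467
```

>>> carry_out([
  {"tx":27,"ty":-20,"tz":0,"turn":0},
  {"tx":27,"ty":-20,"tz":0,"turn":0},
  {"tx":27,"ty":-20,"tz":0,"turn":0},
  {"tx":27,"ty":-20,"tz":0,"turn":0},
  {"tx":27,"ty":-20,"tz":0,"turn":0},
  {"tx":27,"ty":-15,"tz":0,"turn":0},
  {"tx":0,"ty":0,"tz":0,"turn":0},
])

```text
t: 1.57
eef_pos: [0.4976, -0.2169, 0.4473]
tcp_rot: [-179.8, -0.1, 2.5]
contact_force: [-0.3, -1.1, 0.1]
finger_gap: 0.0468
```

```bash
cat >> h.py <<'E'
def togo(x,y,z,psi=2.2):
    s=get_state();d=np.array([x,y,z])-s["eef_pos"];w=np.radians(psi)
    print("t",s["t"],s["eef_pos"].round(4),s["tcp_rot"].round(2),"F",s["contact_force"].round(1),"gap",round(s["finger_gap"],4))
    print("togo",(1000*np.array([d[0]*np.cos(w)+d[1]*np.sin(w),d[0]*np.sin(w)-d[1]*np.cos(w),-d[2]])).round(1))
E
python3 - <<'E'
from h import *
togo(.4945,-.2195,.379)
E
```

```text
t 1.5667 [ 0.4976 -0.2169  0.4473] [-1.7985e+02 -5.0000e-02  2.5500e+00] F [-0.3 -1.1  0.1] gap 0.0468
togo [-3.2  2.5 68.3]
```

>>> carry_out([
  {"tx":-3,"ty":2.5,"tz":14,"turn":0},
  {"tx":0,"ty":0,"tz":18,"turn":0},
  {"tx":0,"ty":0,"tz":18,"turn":0},
  {"tx":0,"ty":0,"tz":18,"turn":0},
  {"tx":0,"ty":0,"tz":0,"turn":0},
])

```text
t: 1.98
eef_pos: [0.4901, -0.2222, 0.3758]
tcp_rot: [-179.7, 0.4, 2.2]
contact_force: [-0.2, 0.5, 0.6]
finger_gap: 0.047
```

>>> carry_out([
  {"tx":0,"ty":0,"tz":0,"turn":0},
  {"tx":0,"ty":0,"tz":0,"turn":0},
  {"tx":0,"ty":0,"tz":0,"turn":0},
  {"tx":0,"ty":0,"tz":0,"turn":0},
  {"tx":0,"ty":0,"tz":0,"turn":0},
], claw=255, force=30)

```text
t: 2.4
eef_pos: [0.4913, -0.2215, 0.3819]
tcp_rot: [-179.8, -0.1, 2.2]
contact_force: [-0.7, 5.4, -1.1]
finger_gap: 0.0179
```

```bash
python3 - <<'E'
from h import *
togo(.4945,-.2195,.379)
# path table: theta,l -> pinch displacement (chest x,z) from start
g=62
def P(th,l): return np.array([107.5-130*np.cos(th)+g*np.sin(l),162+130*np.sin(th)+g*np.cos(l)])
pts=[]
for th in np.linspace(0,1.25,21):
    px=107.5-130*np.cos(th);l=np.arcsin((px+24+ (10 if th>.0 else 0)*min(1,th/.3))/142) if th>0 else 0;pts.append((th,l))
for l in np.linspace(.78,.17,9)[0:]: pts.append((1.25+.07*min(1,(.78-l)/.3),l))
prev=P(0,0)
for th,l in pts:
    p=P(th,l);pv=(107.5-130*np.cos(th),162+130*np.sin(th));r=(pv[0]-142*np.sin(l),pv[1]-142*np.cos(l))
    print(round(th,3),round(l,3),"tx,tz",(p-prev).round(1)*[1,-1],"roller",np.round(r,0),"P",p.round(0));prev=p
E
```

```text
t 2.4 [ 0.4913 -0.2215  0.3819] [-1.7984e+02 -7.0000e-02  2.2500e+00] F [-0.7  5.4 -1.1] gap 0.0179
togo [ 3.2 -1.8  2.9]
0.0 0 tx,tz [ 0. -0.] roller [-22.  20.] P [-22. 224.]
0.062 0.027 tx,tz [ 1.9 -8.1] roller [-26.  28.] P [-21. 232.]
0.125 0.047 tx,tz [ 2. -8.] roller [-28.  36.] P [-19. 240.]
0.188 0.071 tx,tz [ 2.7 -7.9] roller [-30.  45.] P [-16. 248.]
0.25 0.098 tx,tz [ 3.4 -7.8] roller [-32.  53.] P [-12. 256.]
0.312 0.126 tx,tz [ 4.  -7.6] roller [-34.  61.] P [ -8. 263.]
0.375 0.145 tx,tz [ 3.9 -7.5] roller [-34.  69.] P [ -5. 271.]
0.438 0.168 tx,tz [ 4.6 -7.2] roller [-34.  77.] P [  0. 278.]
0.5 0.194 tx,tz [ 5.3 -7. ] roller [-34.  85.] P [  5. 285.]
0.562 0.224 tx,tz [ 5.9 -6.6] roller [-34.  93.] P [ 11. 292.]
0.625 0.257 tx,tz [ 6.5 -6.2] roller [-34. 101.] P [ 18. 298.]
0.688 0.293 tx,tz [ 7.1 -5.8] roller [-34. 109.] P [ 25. 304.]
0.75 0.333 tx,tz [ 7.7 -5.4] roller [-34. 116.] P [ 33. 309.]
0.812 0.376 tx,tz [ 8.2 -4.8] roller [-34. 124.] P [ 41. 314.]
0.875 0.422 tx,tz [ 8.7 -4.3] roller [-34. 132.] P [ 50. 318.]
0.938 0.472 tx,tz [ 9.2 -3.7] roller [-34. 140.
[... 186 characters left out ...]
.] P [ 89. 329.]
1.188 0.713 tx,tz [10.7 -0.7] roller [-34. 175.] P [ 99. 329.]
1.25 0.786 tx,tz [11.   0.3] roller [-34. 185.] P [110. 329.]
1.25 0.78 tx,tz [-0.3 -0.3] roller [-33. 184.] P [110. 329.]
1.268 0.704 tx,tz [-1.3 -3.9] roller [-23. 178.] P [109. 333.]
1.286 0.628 tx,tz [-1.5 -3.6] roller [-12. 172.] P [107. 337.]
1.303 0.551 tx,tz [-1.7 -3.3] roller [ -1. 166.] P [106. 340.]
1.32 0.475 tx,tz [-2.  -2.9] roller [ 10. 162.] P [104. 343.]
1.32 0.399 tx,tz [-4.3 -2. ] roller [ 20. 157.] P [ 99. 345.]
1.32 0.322 tx,tz [-4.4 -1.7] roller [ 30. 153.] P [ 95. 347.]
1.32 0.246 tx,tz [-4.5 -1.3] roller [ 41. 150.] P [ 90. 348.]
1.32 0.17 tx,tz [-4.6 -1. ] roller [ 51. 148.] P [ 86. 349.]
```

>>> carry_out([
  {"tx":2,"ty":0,"tz":-8,"turn":0},
  {"tx":2,"ty":0,"tz":-8,"turn":0},
  {"tx":2.7,"ty":0,"tz":-8,"turn":0},
  {"tx":3.4,"ty":0,"tz":-7.8,"turn":0},
  {"tx":4,"ty":0,"tz":-7.6,"turn":0},
  {"tx":4,"ty":0,"tz":-7.5,"turn":0},
  {"tx":4.6,"ty":0,"tz":-7.2,"turn":0},
  {"tx":5.3,"ty":0,"tz":-7,"turn":0},
  {"tx":0,"ty":0,"tz":0,"turn":0},
])

```text
t: 3.15
eef_pos: [0.5186, -0.2206, 0.4436]
tcp_rot: [-179.9, 0.2, 2.2]
contact_force: [-5.9, 5.1, -3.7]
finger_gap: 0.0177
```

```bash
python3 - <<'E'
from h import *
togo(.4945,-.2195,.379)
a=grab_frame("scene");b=grab_frame("top")
cv2.imwrite("pics/s2.png",a);cv2.imwrite("pics/t2.png",b)
c=np.hstack([cv2.resize(a[60:260,250:450],(400,400)),cv2.resize(b[120:270,250:400],(400,400))])
cv2.imwrite("pics/crop4.png",c)
E
```

```text
t 3.15 [ 0.5186 -0.2206  0.4436] [-179.89    0.19    2.22] F [-5.9  5.1 -3.7] gap 0.0177
togo [-24.   -2.1  64.6]
```

View pics/crop4.png

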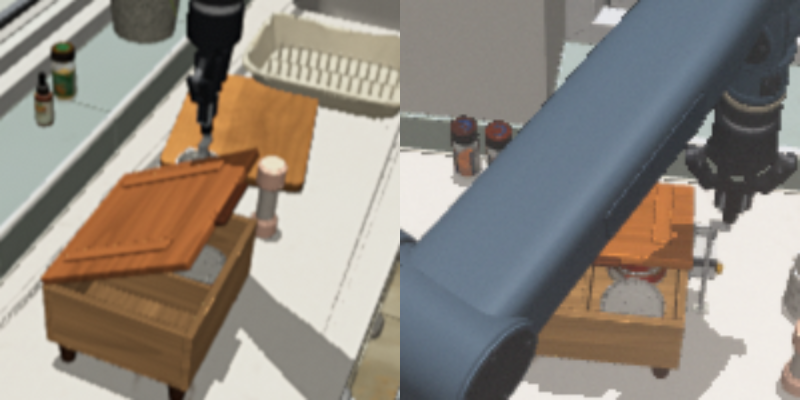

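The lid is up about 0.5 rad and the grip is firmly held at crop (205,120). In the top view the rail and brass screw show at crop (718,267). Continuing along the path.

>>> carry_out([
  {"tx":6,"ty":0,"tz":-6.6,"turn":0},
  {"tx":6.5,"ty":0,"tz":-6.2,"turn":0},
  {"tx":7.1,"ty":0,"tz":-5.8,"turn":0},
  {"tx":7.7,"ty":0,"tz":-5.4,"turn":0},
  {"tx":8.2,"ty":0,"tz":-4.8,"turn":0},
  {"tx":0,"ty":0,"tz":0,"turn":0},
])

```text
t: 3.75
eef_pos: [0.5544, -0.2195, 0.4729]
tcp_rot: [-180.0, 0.1, 2.2]
contact_force: [-6.4, 4.0, -1.0]
finger_gap: 0.0178
```

```bash
cat >> h.py <<'E'
from scipy.optimize import fsolve
def est(g=63,P0=(-22.5,225)):
    # chest-frame pinch point from the TCP; solve lid angle and lean
    s=get_state();p=s["eef_pos"];w=np.radians(2.2);dx,dy=p[0]-.510,p[1]+.047
    q=np.array([dx*np.cos(w)+dy*np.sin(w),p[2]-.155])*[1000,1000]
    f=lambda v:[107.5-130*np.cos(v[0])+g*np.sin(v[1])-q[0],162+130*np.sin(v[0])+g*np.cos(v[1])-q[1]]
    v=fsolve(f,[.9,.3]);r=(107.5-130*np.cos(v[0])-142*np.sin(v[1]),162+130*np.sin(v[0])-142*np.cos(v[1]))
    print("t",s["t"],"P",q.round(1),"lid,lean",v.round(3),"roller",np.round(r,1),"F",s["contact_force"].round(1),"T",s["torque"].round(2),"gap",round(s["finger_gap"],4))
E
python3 - <<'E'
from h import *
est()
a=grab_frame("scene");b=grab_frame("top")
cv2.imwrite("pics/s3.png",a);cv2.imwrite("pics/t3.png",b)
c=np.hstack([cv2.resize(a[60:260,250:450],(400,400)),cv2.resize(b[160:260,300:400],(400,400),interpolation=cv2.INTER_CUBIC)])
cv2.imwrite("pics/crop5.png",c)
E
```

```text
t 3.75 P [ 37.7 317.9] lid,lean [0.826 0.295] roller [-21.8 121.7] F [-6.4  4.  -1. ] T [ 0.83  1.37 -0.24] gap 0.0178
```

View pics/crop5.png

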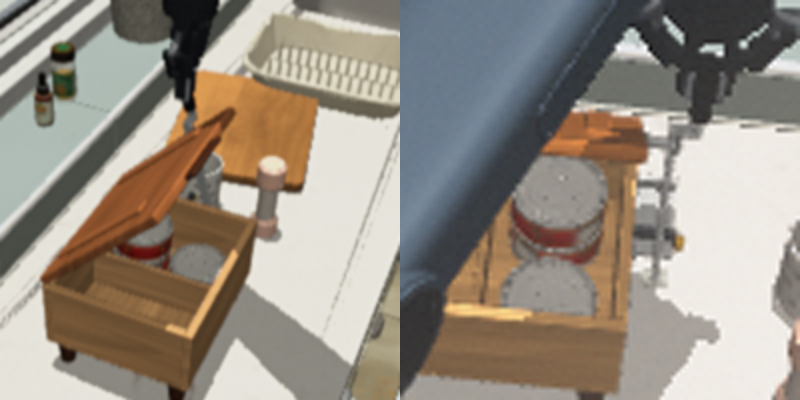

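```bash
python3 - <<'E'
from h import *
w=np.radians(2.2);R=np.array([[np.cos(w),-np.sin(w)],[np.sin(w),np.cos(w)]])
def W(x,y,z): return np.r_[R@[x/1000,y/1000]+[.510,-.047],z/1000]
def C(p): return (R.T@(p[:2]-[.510,-.047])*1000).round(1)
cp=lambda X:((proj("top",X)-[300,160])*4+[400,0]).round(0)
for n,p in dict(roller=(-22,-152,122),roller2=(-34,-152,124),railfront=(-10.5,-152,130),railback=(67.5,-152,130),pivot=(19.4,-152,257.6)).items(): print(n,cp(W(*p)))
b=cv2.imread("pics/t3.png")
px=lambda u,v:(300+(u-400)/4,160+v/4)
for n,u,v in(("catch top edge",650,210),("catch bottom edge",650,250),("brass",680,242)): print(n,C(onz("top",px(u,v),.140)))
print("roller-ish",C(onz("top",px(657,283),.122)))
E
```

```text
roller [652. 271.]
roller2 [652. 281.]
railfront [654. 255.]
railback [657. 184.]
pivot [669. 138.]
catch top edge [  30.3 -146.5]
catch bottom edge [ -12.6 -148.1]
brass [  -1.4 -173.8]
roller-ish [ -34.3 -156.6]
```

The stay's foot is in front of the rail end (foot at top crop (656,282), rail front at row 255), in line with the path. The dark catch is at about (650,230). Continuing.

>>> carry_out([
  {"tx":9.7,"ty":0,"tz":-3.3,"turn":0},
  {"tx":10.2,"ty":0,"tz":-3,"turn":0},
  {"tx":9.6,"ty":0,"tz":-3,"turn":0},
  {"tx":10,"ty":0,"tz":-2.3,"turn":0},
  {"tx":10.4,"ty":0,"tz":-1.5,"turn":0},
  {"tx":0,"ty":0,"tz":0,"turn":0},
])

```text
t: 4.35
eef_pos: [0.6047, -0.218, 0.4863]
tcp_rot: [179.9, -0.1, 2.2]
contact_force: [-4.8, 1.5, 1.7]
finger_gap: 0.0178
```

```bash
python3 - <<'E'
from h import *
est()
E
```

```text
t 4.35 P [ 88.1 331.3] lid,lean [1.13  0.608] roller [-29.1 163.1] F [-4.8  1.5  1.7] T [ 0.68  1.23 -0.35] gap 0.0178
```

>>> carry_out([
  {"tx":7,"ty":0,"tz":-3,"turn":0},
  {"tx":7,"ty":0,"tz":-3,"turn":0},
  {"tx":-1,"ty":0,"tz":-3.3,"turn":0},
  {"tx":-1,"ty":0,"tz":-3.3,"turn":0},
  {"tx":-3,"ty":0,"tz":-2,"turn":0},
  {"tx":-3,"ty":0,"tz":-2,"turn":0},
  {"tx":-4,"ty":0,"tz":-1,"turn":0},
  {"tx":-4,"ty":0,"tz":-1,"turn":0},
  {"tx":0,"ty":0,"tz":0,"turn":0},
])

```text
t: 5.1
eef_pos: [0.6019, -0.2183, 0.502]
tcp_rot: [-180.0, 0.1, 2.2]
contact_force: [1.3, 0.6, -8.6]
finger_gap: 0.0176
```

```bash
python3 - <<'E'
from h import *
est()
a=grab_frame("scene");b=grab_frame("top")
cv2.imwrite("pics/s4.png",a);cv2.imwrite("pics/t4.png",b)
c=np.hstack([cv2.resize(a[60:260,250:450],(400,400)),cv2.resize(b[160:260,300:400],(400,400),interpolation=cv2.INTER_CUBIC)])
cv2.imwrite("pics/crop6.png",c)
E
```

```text
t 5.1 P [ 85.3 347. ] lid,lean [1.27  0.262] roller [ 32.3 149. ] F [ 1.3  0.6 -8.6] T [ 0.27 -0.51 -0.28] gap 0.0176
```

View pics/crop6.png

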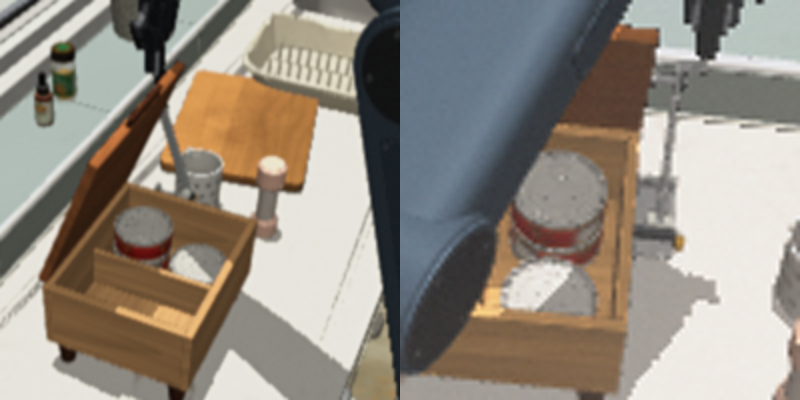

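The roller has passed over the catch: the bar runs from crop (680,70) to about (664,190) on the rail, behind the dark catch at row 235. Next I lower it onto the tread and then push forward to feel for the catch.

>>> carry_out([
  {"tx":-5.3,"ty":0,"tz":0,"turn":0},
  {"tx":-5.3,"ty":0,"tz":0,"turn":0},
  {"tx":-5.3,"ty":0,"tz":0.5,"turn":0},
  {"tx":-5.3,"ty":0,"tz":1,"turn":0},
  {"tx":-5.3,"ty":0,"tz":1.5,"turn":0},
  {"tx":0,"ty":0,"tz":0,"turn":0},
])

```text
t: 5.7
eef_pos: [0.5842, -0.2185, 0.5014]
tcp_rot: [179.9, -2.0, 2.4]
contact_force: [37.2, 0.6, -9.4]
finger_gap: 0.0179
```

```bash
python3 - <<'E'
from h import *
est()
E
```

```text
t 5.7 P [ 67.6 346.4] lid,lean [1.21  0.094] roller [ 48.3 142.3] F [37.2  0.6 -9.4] T [ 0.4  -7.06 -0.33] gap 0.0179
```

37 N in +x means the roller is against the rail's back stop (x≈54), so the lean is a bit too small. I back off and lower instead.

>>> carry_out([
  {"tx":5,"ty":0,"tz":0,"turn":0},
  {"tx":5,"ty":0,"tz":1,"turn":0},
  {"tx":0,"ty":0,"tz":2,"turn":0},
  {"tx":0,"ty":0,"tz":0,"turn":0},
])

```text
t: 6.03
eef_pos: [0.589, -0.218, 0.5015]
tcp_rot: [179.8, -1.2, 2.3]
contact_force: [15.5, -0.1, 1.4]
finger_gap: 0.0178
```

```bash
python3 - <<'E'
from h import *
est();est(60)
b=grab_frame("top");cv2.imwrite("pics/t5.png",b)
cv2.imwrite("pics/crop7.png",cv2.resize(b[160:235,340:390],(480,600)[:2] if 0 else (400,600),interpolation=cv2.INTER_CUBIC))
g=63
for th,l in((1.21,.09),(1.2,.15),(1.17,.2),(1.15,.2),(1.1,.18),(1.11,.1),(1.08,.2)):
    pv=np.array([107.5-130*np.cos(th),162+130*np.sin(th)]);u=np.array([np.sin(l),np.cos(l)]);print(th,l,"P",(pv+g*u).round(1),"rol",(pv-142*u).round(1))
E
```

```text
t 6.0333 P [ 72.4 346.5] lid,lean [1.222 0.148] roller [ 42.1 143.7] F [15.5 -0.1  1.4] T [ 0.65 -2.94 -0.23] gap 0.0178
t 6.0333 P [ 72.4 346.5] lid,lean [1.28  0.037] roller [ 64.9 144.6] F [15.5 -0.1  1.4] T [ 0.65 -2.94 -0.23] gap 0.0178
1.21 0.09 P [ 67.3 346.4] rol [ 48.8 142.2]
1.2 0.15 P [ 69.8 345.5] rol [ 39.2 142.8]
1.17 0.2 P [ 69.3 343.4] rol [ 28.6 142.5]
1.15 0.2 P [ 66.9 342.4] rol [ 26.2 141.5]
1.1 0.18 P [ 59.8 339.8] rol [ 23.1 138.2]
1.11 0.1 P [ 56.  341.1] rol [ 35.5 137.2]
1.08 0.2 P [ 58.7 338.4] rol [ 18.  137.5]
```

View pics/crop7.png

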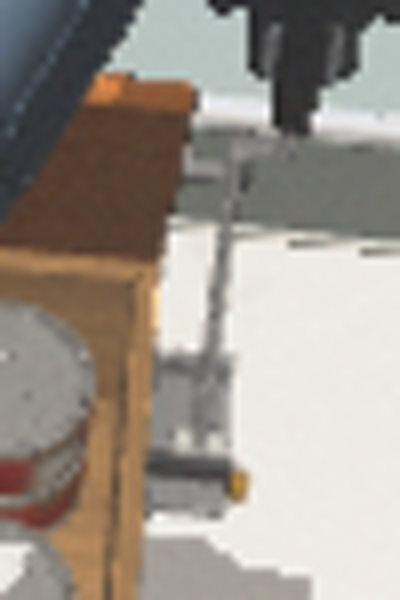

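The white roller ends show at crop (185,437)/(213,437), just behind the dark catch at row 465, so contact was with the catch rather than the stop. I'll measure the roller and pivot directly from this view.

```bash
python3 - <<'E'
from h import *
w=np.radians(2.2);R=np.array([[np.cos(w),-np.sin(w)],[np.sin(w),np.cos(w)]])
def W(x,y,z): return np.r_[R@[x/1000,y/1000]+[.510,-.047],z/1000]
def C(p): return (R.T@(p[:2]-[.510,-.047])*1000).round(1)
px=lambda u,v:(340+u/8,160+v/8)
for z in(.137,.145,.152): print("roller at z",z,C(onz("top",px(199,437),z)))
print("catch top back/front",C(onz("top",px(190,453),.140)),C(onz("top",px(190,475),.140)))
# image of pivot for lid angles, and rail ends
for th in(1.05,1.1,1.15,1.2,1.25,1.3): print(th,"pivot",((proj("top",W(107.5-130*np.cos(th),-152,162+130*np.sin(th)))-[340,160])*8).round(0),"lid corner FR",((proj("top",W(107.5-229*np.cos(th)-7*np.sin(th),-130,162+229*np.sin(th)-7*np.cos(th)))-[340,160])*8).round(0))
for x in(-10.5,67.5): print("rail",x,((proj("top",W(x,-152,130))-[340,160])*8).round(0))
E
```

```text
roller at z 0.137 [  24.1 -155.4]
roller at z 0.145 [  18.3 -154.8]
roller at z 0.152 [  13.3 -154.3]
catch top back/front [  12.9 -151.5] [   1.1 -151.9]
1.05 pivot [224. 207.] lid corner FR [184. 179.]
1.1 pivot [225. 191.] lid corner FR [186. 150.]
1.15 pivot [226. 176.] lid corner FR [188. 121.]
1.2 pivot [227. 161.] lid corner FR [190.  92.]
1.25 pivot [228. 147.] lid corner FR [192.  65.]
1.3 pivot [229. 132.] lid corner FR [194.  37.]
rail -10.5 [187. 510.]
rail 67.5 [193. 367.]
```

From the picture, lid ≈1.19, lean ≈0.3, roller ≈(17.5, 147): it sits at the catch's top rear corner. I lift slightly to free it, then swing it back.

>>> carry_out([
  {"tx":0,"ty":0,"tz":-3,"turn":0},
  {"tx":0,"ty":0,"tz":-3,"turn":0},
  {"tx":-1,"ty":0,"tz":-1,"turn":0},
  {"tx":0,"ty":0,"tz":0,"turn":0},
])

```text
t: 6.42
eef_pos: [0.5898, -0.2187, 0.5017]
tcp_rot: [-179.9, -0.8, 2.3]
contact_force: [20.2, 0.6, -16.1]
finger_gap: 0.0176
```

```bash
python3 - <<'E'
from h import *
est()
b=grab_frame("top");cv2.imwrite("pics/t6.png",b)
# bar: column/row profile just to see roller: print bright spots on rail region
hsv=cv2.cvtColor(b,cv2.COLOR_BGR2GRAY)
print(hsv[200:226,358:372])
E
```

```text
t 6.4167 P [ 73.2 346.7] lid,lean [1.228 0.15 ] roller [ 42.5 144. ] F [ 20.2   0.6 -16.1] T [ 0.1  -4.16 -0.29] gap 0.0176
[[141 207 235 236 234 234 233 199 138 164 235 235 233 235]
 [133 168 233 233 233 233 231 195 129 164 235 235 235 235]
 [136 184 235 235 235 234 231 182 130 157 234 235 235 233]
 [130 155 218 217 199 234 231 162 128 173 233 234 234 234]
 [130 119 163 148 144 152 146 110 126 155 175 203 236 235]
 [133 108 110  94 101 121 122 109 120 125 151 209 235 233]
 [133 112 115 112 108 108 110 109 123 111 124 210 234 234]
 [132 113 135 136 138 135 110 117 141 108 144 233 234 234]
 [130 112 140 137 141 140 127 139 130 138 157 235 234 234]
 [135 134 138 139 142 139 126 125 124 147 176 234 234 235]
 [148 138 140 140 139 139 115 121 127 147 179 234 234 234]
 [144 140 138 138 142 139 117 121 137 147 177 234 234 235]
 [125 141 140 140 142 137 110 123 132 146 178 234 235 235]
 [126 139 138 134 164 153 124 125 111 137 177 234 234 234]
 [131 139 136 125 203 192 135 132 183 180 183 235 236 235]
 [128 139 141 152 195 193 141 146 203 203 170 235 236 236]
 [105  98  99 125 159 164 156 150 182 186 191 234 234 235]
 [ 96  80  78  80  87  94  96 101 112 116 132 205 234 235]
 [ 76  67  67  73  70  75  79  80  82  86  94 159 204 235]
 [107  96  82  83  79  71  70  68  70  72  81 132 146 217]
 [130 138 137 138 139 134 134 112 119 115  78 142 147 216]
 [115 142 141 143 144 141 144 141 143 136  86 120 146 233]
 [116 142 140 144 143 139 143 144 145 145 154 132 176 234]
 [120 123 128 140 140 138 156 158 145 156 191 231 233 235]
 [117 230 228 201 202 202 172 170 128 148 233 234 235 235]
 [206 235 236 233 233 233 232 232 231 231 236 236 235 235]]
```

The pads resist swivelling strongly at 30 N, so I drop the grip to 20 N to let the stay turn in the hand.

>>> carry_out([
  {"tx":0,"ty":0,"tz":0,"turn":0},
  {"tx":0,"ty":0,"tz":0,"turn":0},
  {"tx":0,"ty":0,"tz":0,"turn":0},
], force=20)

```text
t: 6.72
eef_pos: [0.5898, -0.2187, 0.5017]
tcp_rot: [-179.9, -0.8, 2.3]
contact_force: [20.1, 0.2, -15.5]
finger_gap: 0.0174
```

```bash
cat >> h.py <<'E'
def roller_px(im):
    # white roller ends on the rail, top view
    g=cv2.cvtColor(im,cv2.COLOR_BGR2GRAY)[203:222,360:369];m=((g>155)).astype(np.uint8);m[:2]=0
    ys,xs=np.nonzero(m);print("roller px",(xs.mean()+360).round(1),(ys.mean()+203).round(1),len(xs))
E
python3 - <<'E'
from h import *
est();roller_px(grab_frame("top"))
E
```

```text
t 6.7167 P [ 73.2 346.7] lid,lean [1.227 0.15 ] roller [ 42.5 144. ] F [ 20.1   0.2 -15.5] T [ 0.14 -4.16 -0.33] gap 0.0174
roller px 365.8 213.7 22
```

>>> carry_out([
  {"tx":5,"ty":0,"tz":1,"turn":0},
  {"tx":5,"ty":0,"tz":0,"turn":0},
  {"tx":5,"ty":0,"tz":0,"turn":0},
  {"tx":0,"ty":0,"tz":0,"turn":0},
  {"tx":0,"ty":0,"tz":0,"turn":0},
])

```text
t: 7.18
eef_pos: [0.5996, -0.2182, 0.5036]
tcp_rot: [180.0, -0.0, 2.2]
contact_force: [-1.2, 0.7, -3.1]
finger_gap: 0.0178
```

```bash
python3 - <<'E'
from h import *
est();a=grab_frame("scene");b=grab_frame("top");roller_px(b);cv2.imwrite("pics/s7.png",a);cv2.imwrite("pics/t7.png",b)
cv2.imwrite("pics/crop8.png",np.hstack([cv2.resize(b[160:235,340:390],(400,600),interpolation=cv2.INTER_CUBIC),cv2.resize(a[60:180,290:370],(400,600),interpolation=cv2.INTER_CUBIC)]))
E
```

```text
t 7.1833 P [ 83.  348.6] lid,lean [1.287 0.191] roller [ 44.1 147.4] F [-1.2  0.7 -3.1] T [ 0.36  0.11 -0.21] gap 0.0178
roller px 366.0 212.8 22
```

View pics/crop8.png

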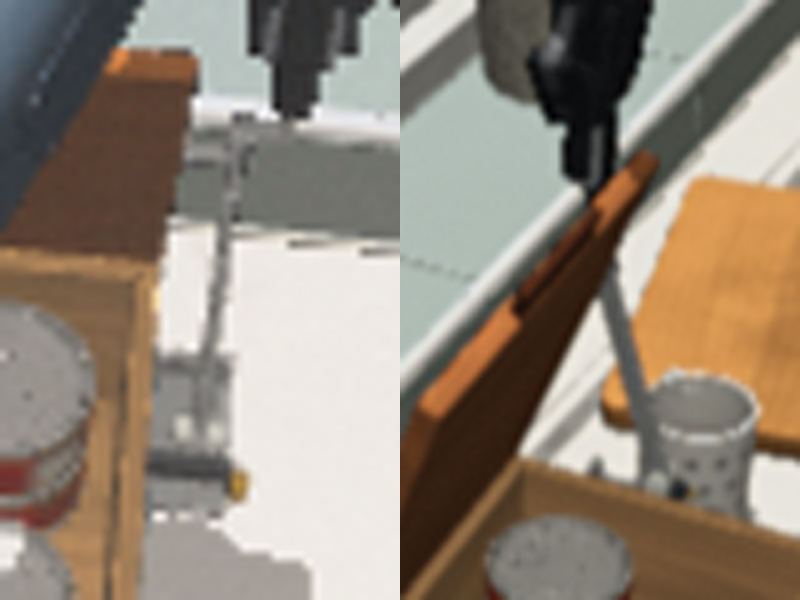

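The scene view shows the stay bar from crop (603,285) to (655,480), the roller at about (655,490) and the catch in front at (683,488). I'll triangulate.

```bash
python3 - <<'E'
from h import *
w=np.radians(2.2);R=np.array([[np.cos(w),-np.sin(w)],[np.sin(w),np.cos(w)]])
C=lambda p:np.r_[R.T@(p[:2]-[.510,-.047])*1000,p[2]*1000].round(1)
W=lambda x,y,z: np.r_[R@[x/1000,y/1000]+[.510,-.047],z/1000]
p,e=tri((340.4,157.8),(366-.8,212.8));print("roller tri",C(p),e)
def plane(n,uv,y): # ray to chest plane y
    o,d=ray(n,uv);o2=R.T@(o[:2]-[.510,-.047]);d2=R.T@d[:2];k=(y/1000-o2[1])/d2[1];q=o+k*d;return C(q)
for uv in((603,285),(628,380),(648,455)): print("bar",plane("scene",(290+(uv[0]-400)/5,60+uv[1]/5),-152))
print("roller",plane("scene",(340.4,157.8),-152),"catch",plane("scene",(290+283/5,60+488/5),-152),"railback",plane("scene",(290+197/5,60+465/5),-134))
print("lid FR corner top",plane("scene",(290+258/5,60+160/5),-130))
s=get_state()
E
```

```text
roller tri [  25.6 -155.2  140.6] 0.006500171133416118
bar [  60.5 -152.   275.5]
bar [  41.9 -152.   215.4]
bar [  26.2 -152.   165.3]
roller [  22.2 -152.   140.8] catch [   2.3 -152.   148. ] railback [  52.1 -134.   161.7]
lid FR corner top [  24.  -130.   374.4]
```

>>> carry_out([
  {"tx":-2,"ty":0,"tz":-1,"turn":0},
  {"tx":-2,"ty":0,"tz":-1,"turn":0},
  {"tx":-2,"ty":0,"tz":-1,"turn":0},
  {"tx":0,"ty":0,"tz":0,"turn":0},
  {"tx":0,"ty":0,"tz":0,"turn":0},
], claw=255, force=20)

```text
t: 7.7
eef_pos: [0.5944, -0.2186, 0.5041]
tcp_rot: [-179.9, 0.1, 2.2]
contact_force: [1.6, 0.4, -11.5]
finger_gap: 0.0173
```

```bash
python3 - <<'E'
from h import *
est(67);b=grab_frame("top");roller_px(b);a=grab_frame("scene");cv2.imwrite("pics/s8.png",a)
E
```

```text
t 7.7 P [ 77.7 349.1] lid,lean [1.215 0.232] roller [ 29.5 145.7] F [  1.6   0.4 -11.5] T [ 0.24 -0.74 -0.23] gap 0.0173
roller px 365.9 212.4 21
```

>>> carry_out([
  {"tx":-2,"ty":0,"tz":-1.5,"turn":0},
  {"tx":-2,"ty":0,"tz":-1.5,"turn":0},
  {"tx":-2,"ty":0,"tz":-1.5,"turn":0},
  {"tx":-2,"ty":0,"tz":-1.5,"turn":0},
  {"tx":0,"ty":0,"tz":0,"turn":0},
  {"tx":0,"ty":0,"tz":0,"turn":0},
])

```text
t: 8.3
eef_pos: [0.5863, -0.2188, 0.5101]
tcp_rot: [-179.9, 0.1, 2.2]
contact_force: [3.7, 0.4, -19.8]
finger_gap: 0.0177
```

```bash
python3 - <<'E'
from h import *
est(67);b=grab_frame("top");roller_px(b);a=grab_frame("scene");cv2.imwrite("pics/s9.png",a);cv2.imwrite("pics/t9.png",b)
E
```

```text
t 8.3 P [ 69.7 355.1] lid,lean [ 1.343 -0.126] roller [ 95.9 147.8] F [  3.7   0.4 -19.8] T [ 0.05 -0.93 -0.22] gap 0.0177
roller px 366.3 208.3 23
```

The stay is swivelling now: the roller moved from row 212.4 to 208.3, about 18 mm back. A little more, then down along the lid's arc.

>>> carry_out([
  {"tx":-2,"ty":0,"tz":0,"turn":0},
  {"tx":-2,"ty":0,"tz":0,"turn":0},
  {"tx":-2,"ty":0,"tz":0,"turn":0},
  {"tx":0,"ty":0,"tz":0,"turn":0},
])

```text
t: 8.73
eef_pos: [0.5805, -0.2191, 0.5094]
tcp_rot: [-179.9, 0.1, 2.2]
contact_force: [4.2, 1.1, -22.8]
finger_gap: 0.0174
```

```bash
python3 - <<'E'
from h import *
est(72);b=grab_frame("top");roller_px(b);a=grab_frame("scene");cv2.imwrite("pics/s10.png",a);cv2.imwrite("pics/t10.png",b)
w=np.radians(2.2);R=np.array([[np.cos(w),-np.sin(w)],[np.sin(w),np.cos(w)]])
W=lambda x,y,z: np.r_[R@[x/1000,y/1000]+[.510,-.047],z/1000]
for x in(20,30,40,50):
  for z in(137,145): print(x,z,proj("top",W(x,-152,z)).round(1))
cv2.imwrite("pics/crop9.png",np.hstack([cv2.resize(b[160:235,340:390],(400,600),interpolation=cv2.INTER_CUBIC),cv2.resize(a[60:180,290:370],(400,600),interpolation=cv2.INTER_CUBIC)]))
E
```

```text
t 8.7333 P [ 63.9 354.4] lid,lean [1.188 0.068] roller [ 49.3 140.9] F [  4.2   1.1 -22.8] T [ 0.08 -1.17 -0.14] gap 0.0174
roller px 366.4 208.4 24
20 137 [363.9 215.5]
20 145 [364.1 214.2]
30 137 [364.  213.2]
30 145 [364.2 211.9]
40 137 [364.1 210.9]
40 145 [364.3 209.6]
50 137 [364.2 208.6]
50 145 [364.4 207.3]
```

View pics/crop9.png

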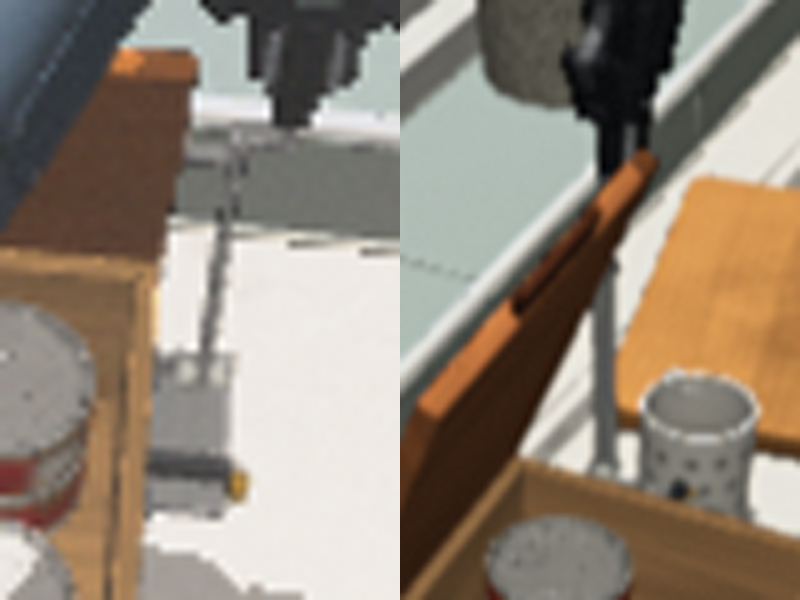

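The bar is now nearly upright, with the roller at the rear of the tread (top crop row 370) well behind the catch (row 465). Next I lower along the lid's arc until the roller lands.

>>> carry_out([
  {"tx":-1,"ty":0,"tz":2,"turn":0},
  {"tx":-2,"ty":0,"tz":2,"turn":0},
  {"tx":-2,"ty":0,"tz":2,"turn":0},
  {"tx":-2,"ty":0,"tz":2,"turn":0},
  {"tx":-2,"ty":0,"tz":2,"turn":0},
  {"tx":0,"ty":0,"tz":0,"turn":0},
])

```text
t: 9.33
eef_pos: [0.5693, -0.2189, 0.5045]
tcp_rot: [179.9, -0.1, 2.2]
contact_force: [-2.4, 3.3, -0.5]
finger_gap: 0.0178
```

```bash
cat >> h.py <<'E'
def lidtop(im):
    # lid front-right corner: topmost orange pixel row in column band near the stay, scene view
    h=cv2.cvtColor(im,cv2.COLOR_BGR2HSV);m=cv2.inRange(h,(3,110,60),(18,255,255))[80:120,325:350]
    ys,xs=np.nonzero(m);i=np.argmin(ys);print("lid corner px",xs[i]+325,ys[i]+80)
def rol(im):
    g=cv2.cvtColor(im,cv2.COLOR_BGR2GRAY);c=g[202:220,361:364].max(1);print("rail col rows202..219",c.tolist())
E
python3 - <<'E'
from h import *
est(72);b=grab_frame("top");roller_px(b);rol(b);rol(cv2.imread("pics/t10.png"));a=grab_frame("scene");lidtop(cv2.imread("pics/s10.png"));lidtop(a);cv2.imwrite("pics/s11.png",a);cv2.imwrite("pics/t11.png",b)
E
```

```text
t 9.3333 P [ 52.7 349.5] lid,lean [1.096 0.064] roller [ 38.9 135.9] F [-2.4  3.3 -0.5] T [ 0.96  0.72 -0.17] gap 0.0178
roller px 365.0 209.5 31
rail col rows202..219 [234, 234, 224, 132, 112, 213, 215, 210, 188, 153, 142, 143, 142, 142, 123, 84, 75, 82]
rail col rows202..219 [234, 234, 152, 184, 199, 172, 137, 142, 141, 142, 141, 143, 143, 143, 124, 85, 74, 85]
lid corner px 337 90
lid corner px 344 94
```

Forces are near zero and the roller is at x≈47 on the tread. Pressing down and slightly back slides it forward to the catch.

>>> carry_out([
  {"tx":1,"ty":0,"tz":1,"turn":0},
  {"tx":1,"ty":0,"tz":1,"turn":0},
  {"tx":1,"ty":0,"tz":1,"turn":0},
  {"tx":1,"ty":0,"tz":1,"turn":0},
  {"tx":0,"ty":0,"tz":0,"turn":0},
])

```text
t: 9.85
eef_pos: [0.5737, -0.2187, 0.501]
tcp_rot: [179.9, -0.1, 2.2]
contact_force: [-4.0, 4.0, 4.1]
finger_gap: 0.0174
```

```bash
python3 - <<'E'
from h import *
est(72);b=grab_frame("top");rol(b);a=grab_frame("scene");lidtop(a)
E
```

```text
t 9.85 P [ 57.1 346. ] lid,lean [1.057 0.188] roller [ 17.1 135.7] F [-4.   4.   4.1] T [ 0.96  1.28 -0.26] gap 0.0174
rail col rows202..219 [234, 234, 224, 134, 112, 206, 150, 142, 142, 143, 142, 178, 203, 190, 140, 89, 75, 83]
lid corner px 349 96
```

>>> carry_out([
  {"tx":1,"ty":0,"tz":1,"turn":0},
  {"tx":1,"ty":0,"tz":1,"turn":0},
  {"tx":0,"ty":0,"tz":0,"turn":0},
])

```text
t: 10.2
eef_pos: [0.5749, -0.2185, 0.5009]
tcp_rot: [179.8, -0.1, 2.2]
contact_force: [-6.4, 4.3, 9.7]
finger_gap: 0.0175
```

```bash
python3 - <<'E'
from h import *
est(72);b=grab_frame("top");rol(b);a=grab_frame("scene");lidtop(a)
cv2.imwrite("pics/crop10.png",np.hstack([cv2.resize(b[160:235,340:390],(400,600),interpolation=cv2.INTER_CUBIC),cv2.resize(a[60:180,290:370],(400,600),interpolation=cv2.INTER_CUBIC)]))
E
```

```text
t 10.2 P [ 58.2 345.9] lid,lean [1.059 0.202] roller [ 15.3 136.2] F [-6.4  4.3  9.7] T [ 1.14  1.83 -0.19] gap 0.0175
rail col rows202..219 [235, 234, 223, 133, 112, 138, 142, 140, 142, 141, 144, 161, 195, 194, 144, 87, 75, 82]
lid corner px 349 96
```

View pics/crop10.png

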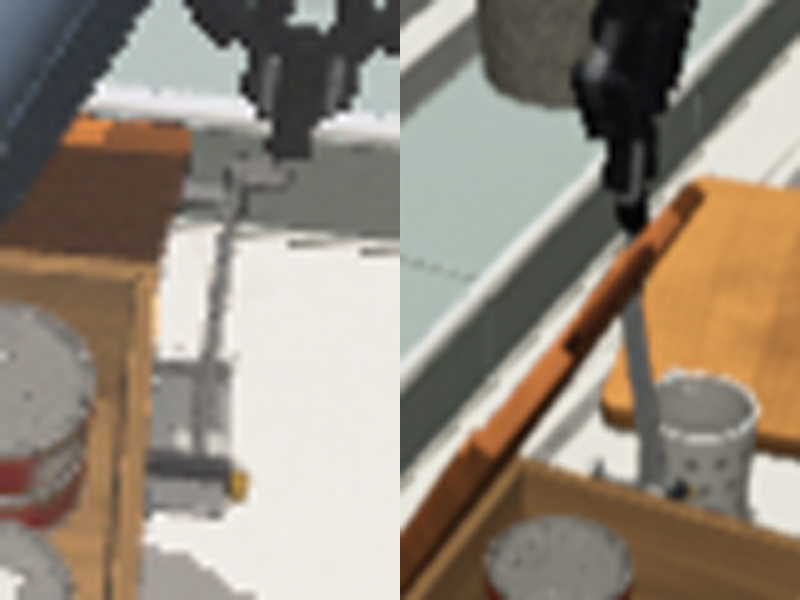

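The roller is now against the catch's back face: white at rows 436–445 touching the dark catch, stay leaning about 0.18, and the hand met 10 N resistance. Releasing.

>>> carry_out([
  {"tx":0,"ty":0,"tz":0,"turn":0},
  {"tx":0,"ty":0,"tz":0,"turn":0},
  {"tx":0,"ty":0,"tz":0,"turn":0},
  {"tx":0,"ty":0,"tz":0,"turn":0},
], claw=130)

```text
t: 10.63
eef_pos: [0.5774, -0.2196, 0.4957]
tcp_rot: [179.9, -0.1, 2.2]
contact_force: [0.4, -1.0, 0.1]
finger_gap: 0.0421
```

```bash
python3 - <<'E'
from h import *
est(72);b=grab_frame("top");rol(b);a=grab_frame("scene");lidtop(a)
E
```

```text
t 10.6333 P [ 60.8 340.7] lid,lean [1.012 0.313] roller [ -5.2 137.1] F [ 0.4 -1.   0.1] T [-0.02 -0.    0.02] gap 0.0421
rail col rows202..219 [235, 234, 212, 132, 113, 138, 140, 141, 141, 142, 143, 156, 198, 195, 145, 89, 74, 82]
lid corner px 349 96
```

The lid stands by itself on the stay (roller and lid pixels unchanged after release, force zero). Withdrawing up and forward, then over to the tea.

>>> carry_out([
  {"tx":0,"ty":0,"tz":-8,"turn":0},
  {"tx":0,"ty":0,"tz":-12,"turn":0},
  {"tx":0,"ty":0,"tz":-14,"turn":0},
  {"tx":0,"ty":0,"tz":-14,"turn":0},
  {"tx":0,"ty":0,"tz":-14,"turn":0},
  {"tx":-10,"ty":0,"tz":0,"turn":0},
  {"tx":-35,"ty":0,"tz":0,"turn":0},
  {"tx":-35,"ty":0,"tz":0,"turn":0},
  {"tx":-35,"ty":0,"tz":0,"turn":0},
  {"tx":-35,"ty":0,"tz":0,"turn":0},
], claw=130)

```text
t: 11.57
eef_pos: [0.4261, -0.225, 0.5567]
tcp_rot: [180.0, 0.0, 2.3]
contact_force: [-0.5, -0.9, 0.0]
finger_gap: 0.0419
```

>>> carry_out([
  {"tx":-20,"ty":-30,"tz":0,"turn":0},
  {"tx":0,"ty":-34,"tz":0,"turn":0},
  {"tx":0,"ty":-34,"tz":0,"turn":0},
  {"tx":0,"ty":-34,"tz":0,"turn":0},
  {"tx":0,"ty":-34,"tz":0,"turn":0},
  {"tx":0,"ty":-34,"tz":0,"turn":0},
  {"tx":0,"ty":-34,"tz":0,"turn":0},
  {"tx":0,"ty":-34,"tz":0,"turn":0},
  {"tx":0,"ty":-34,"tz":0,"turn":0},
  {"tx":0,"ty":-34,"tz":0,"turn":0},
])

```text
t: 12.4
eef_pos: [0.3947, 0.0942, 0.5574]
tcp_rot: [-179.1, -0.0, 3.6]
contact_force: [0.1, -0.3, -0.7]
finger_gap: 0.042
```

>>> carry_out([
  {"tx":14,"ty":-32,"tz":10,"turn":0},
  {"tx":14,"ty":-32,"tz":20,"turn":0},
  {"tx":14,"ty":-32,"tz":25,"turn":0},
  {"tx":14,"ty":-32,"tz":25,"turn":0},
  {"tx":0,"ty":0,"tz":30,"turn":-7},
  {"tx":0,"ty":0,"tz":30,"turn":-7},
  {"tx":0,"ty":0,"tz":30,"turn":-7},
  {"tx":0,"ty":0,"tz":0,"turn":-7},
  {"tx":0,"ty":0,"tz":0,"turn":-7},
  {"tx":0,"ty":0,"tz":0,"turn":-7},
], claw=0)

```text
t: 13.23
eef_pos: [0.4468, 0.1501, 0.3914]
tcp_rot: [-176.8, -2.7, 50.6]
contact_force: [-0.2, -0.9, -0.2]
finger_gap: 0.0856
```

>>> carry_out([
  {"tx":0,"ty":0,"tz":0,"turn":-7},
  {"tx":0,"ty":0,"tz":0,"turn":-7},
  {"tx":0,"ty":0,"tz":0,"turn":-7},
  {"tx":0,"ty":0,"tz":0,"turn":-7},
  {"tx":0,"ty":0,"tz":0,"turn":-7},
  {"tx":0,"ty":0,"tz":0,"turn":-7},
  {"tx":0,"ty":0,"tz":0,"turn":-5},
  {"tx":0,"ty":0,"tz":0,"turn":0},
])

```text
t: 13.9
eef_pos: [0.4473, 0.1501, 0.393]
tcp_rot: [-179.9, -4.2, 97.4]
contact_force: [0.2, -0.5, -0.3]
finger_gap: 0.0852
```

```bash
python3 - <<'E'
from h import *
togo(.526,.370,.207,91)
b=grab_frame("top");cv2.imwrite("pics/t12.png",b);a=grab_frame("scene");lidtop(a);cv2.imwrite("pics/s12.png",a)
for n,im,(x0,y0,x1,y1) in(("scene",a,(225,275,282,352)),("top",b,(200,200,248,233))):
    m=(im[y0:y1,x0:x1].max(2)<140).astype(np.uint8);print(n,m.sum())
cv2.imwrite("pics/crop11.png",np.hstack([cv2.resize(a,(480,300))[:, :],cv2.resize(b[150:270,180:308],(320,300),interpolation=cv2.INTER_CUBIC)]))
E
```

```text
t 13.9 [0.4473 0.1501 0.393 ] [-179.89   -4.19   97.44] F [ 0.2 -0.5 -0.3] gap 0.0852
togo [218.5  82.5 186. ]
lid corner px 349 95
scene 2048
top 1323
```

View pics/crop11.png

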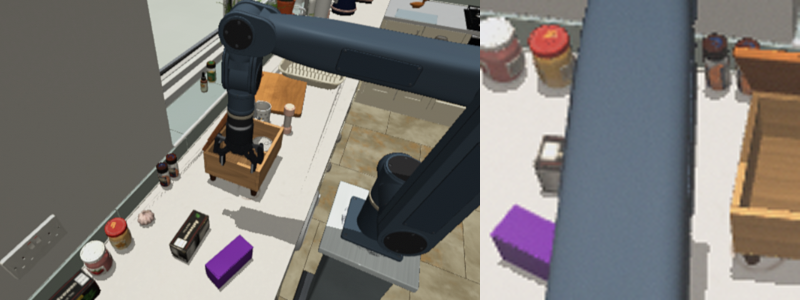

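The lid is still propped (corner pixel 349,95), and the tea and purple box are untouched. But the tool reads 4° tilted after the clipped rows. I'll check whether that settles.

>>> carry_out([
  {"tx":0,"ty":0,"tz":0,"turn":6},
  {"tx":0,"ty":0,"tz":0,"turn":0},
])

```text
t: 14.17
eef_pos: [0.4473, 0.1501, 0.3932]
tcp_rot: [-179.4, -4.2, 91.1]
contact_force: [0.1, -0.3, 0.3]
finger_gap: 0.0857
```

```bash
python3 - <<'E'
from h import *
s=get_state();print(s["joints"].round(2));togo(.526,.370,.207,91)
E
```

```text
[ 9.12 -5.56 -3.83 91.72  4.2  97.96]
t 14.1667 [0.4473 0.1501 0.3932] [-179.43   -4.17   91.14] F [ 0.1 -0.3  0.3] gap 0.0857
togo [218.5  82.6 186.2]
```

Crossing with that yaw drove joint 6 into its +180° limit, which left the commanded tool axis tilted 4° (fingers toward +y). The same effect at the other end (-180°, moving −y) should undo it. I'll shift clear of the chest, rotate there, and then use yaw 271 for the tea.

>>> carry_out([
  {"tx":25,"ty":-8,"tz":0,"turn":0},
  {"tx":25,"ty":-8,"tz":0,"turn":0},
  {"tx":25,"ty":-8,"tz":0,"turn":0},
  {"tx":25,"ty":-8,"tz":0,"turn":0},
  {"tx":0,"ty":0,"tz":0,"turn":-7.1},
  {"tx":0,"ty":0,"tz":0,"turn":-7.1},
  {"tx":0,"ty":0,"tz":0,"turn":-7.1},
  {"tx":0,"ty":0,"tz":0,"turn":-7.1},
  {"tx":0,"ty":0,"tz":0,"turn":-7.1},
  {"tx":0,"ty":0,"tz":0,"turn":-7.1},
])

```text
t: 15.0
eef_pos: [0.4129, 0.2492, 0.4008]
tcp_rot: [177.6, -3.4, 134.5]
contact_force: [0.1, -0.6, -0.6]
finger_gap: 0.085
```

>>> carry_out([
  {"tx":0,"ty":0,"tz":0,"turn":-7.1},
  {"tx":0,"ty":0,"tz":0,"turn":-7.1},
  {"tx":0,"ty":0,"tz":0,"turn":-7.1},
  {"tx":0,"ty":0,"tz":0,"turn":-7.1},
  {"tx":0,"ty":0,"tz":0,"turn":-7.1},
  {"tx":0,"ty":0,"tz":0,"turn":-7.1},
  {"tx":0,"ty":0,"tz":0,"turn":-7.1},
  {"tx":0,"ty":0,"tz":0,"turn":-7.1},
  {"tx":0,"ty":0,"tz":0,"turn":-7.1},
  {"tx":0,"ty":0,"tz":0,"turn":-7.1},
])

```text
t: 15.83
eef_pos: [0.4129, 0.249, 0.4008]
tcp_rot: [176.0, 1.2, -154.7]
contact_force: [0.4, 0.1, 0.5]
finger_gap: 0.0853
```

>>> carry_out([
  {"tx":0,"ty":0,"tz":0,"turn":-7.1},
  {"tx":0,"ty":0,"tz":0,"turn":-7.1},
  {"tx":0,"ty":0,"tz":0,"turn":-7.1},
  {"tx":0,"ty":0,"tz":0,"turn":-7.1},
  {"tx":0,"ty":0,"tz":0,"turn":-7.1},
  {"tx":0,"ty":0,"tz":0,"turn":-7.1},
  {"tx":0,"ty":0,"tz":0,"turn":-7.1},
  {"tx":0,"ty":0,"tz":0,"turn":-7.1},
  {"tx":0,"ty":0,"tz":0,"turn":-7.1},
  {"tx":0,"ty":0,"tz":0,"turn":-7.1},
])

```text
t: 16.67
eef_pos: [0.4129, 0.2491, 0.4008]
tcp_rot: [179.8, 4.2, -83.6]
contact_force: [-0.4, 0.0, 0.0]
finger_gap: 0.0859
```

>>> carry_out([
  {"tx":0,"ty":0,"tz":0,"turn":-7.1},
  {"tx":0,"ty":0,"tz":0,"turn":-7.1},
  {"tx":0,"ty":0,"tz":0,"turn":-7.1},
  {"tx":0,"ty":0,"tz":0,"turn":-7.1},
  {"tx":0,"ty":0,"tz":0,"turn":-7.1},
  {"tx":0,"ty":0,"tz":0,"turn":-7.1},
  {"tx":0,"ty":0,"tz":0,"turn":-7.1},
  {"tx":0,"ty":0,"tz":0,"turn":-7.1},
])

```text
t: 17.33
eef_pos: [0.4129, 0.2491, 0.4008]
tcp_rot: [-176.6, 2.5, -26.7]
contact_force: [-0.3, -0.7, -0.5]
finger_gap: 0.0854
```

```bash
python3 - <<'E'
from h import *
s=get_state();print(s["joints"].round(2));togo(.526,.370,.207,91)
E
```

```text
[  21.9    -4.52   -1.99   91.58    4.1  -131.24]
t 17.3333 [0.4129 0.2491 0.4008] [-176.59    2.45  -26.75] F [-0.3 -0.7 -0.5] gap 0.0854
togo [118.9 115.2 193.8]
```

>>> carry_out([
  {"tx":0,"ty":0,"tz":0,"turn":-7.1},
  {"tx":0,"ty":0,"tz":0,"turn":-7.1},
  {"tx":0,"ty":0,"tz":0,"turn":-7.1},
  {"tx":0,"ty":0,"tz":0,"turn":-7.1},
  {"tx":0,"ty":0,"tz":0,"turn":-7.1},
  {"tx":0,"ty":0,"tz":0,"turn":-7.1},
  {"tx":0,"ty":0,"tz":0,"turn":-5},
  {"tx":-10,"ty":28,"tz":0,"turn":0},
  {"tx":-10,"ty":28,"tz":0,"turn":0},
])

```text
t: 18.08
eef_pos: [0.4045, 0.2145, 0.3967]
tcp_rot: [-177.0, -0.8, 18.6]
contact_force: [0.8, -0.2, -0.3]
finger_gap: 0.0853
```

```bash
python3 - <<'E'
from h import *
s=get_state();print(s["joints"].round(2));togo(.526,.370,.207,91)
E
```

```text
[  18.61   -8.05   -5.68   91.56    2.96 -179.98]
t 18.0833 [0.4045 0.2145 0.3967] [-177.04   -0.82   18.6 ] F [ 0.8 -0.2 -0.3] gap 0.0853
togo [153.3 124.2 189.7]
```

It works: the tilt is down to 3°. Continuing.

>>> carry_out([
  {"tx":-9,"ty":28,"tz":0,"turn":0},
  {"tx":-9,"ty":28,"tz":0,"turn":0},
  {"tx":-9,"ty":28,"tz":0,"turn":0},
  {"tx":0,"ty":0,"tz":0,"turn":0},
])

```text
t: 18.42
eef_pos: [0.3875, 0.1773, 0.3933]
tcp_rot: [-179.2, -0.8, 15.3]
contact_force: [0.6, 0.7, -0.4]
finger_gap: 0.0855
```

```bash
python3 - <<'E'
from h import *
s=get_state();print(s["joints"].round(2));togo(.526,.370,.207,91)
E
```

```text
[  15.3   -12.67  -10.01   91.89    0.76 -180.  ]
t 18.4167 [0.3875 0.1773 0.3933] [-179.24   -0.77   15.3 ] F [ 0.6  0.7 -0.4] gap 0.0855
togo [190.3 141.8 186.3]
```

>>> carry_out([
  {"tx":-8,"ty":26,"tz":0,"turn":0},
  {"tx":0,"ty":0,"tz":0,"turn":5},
  {"tx":0,"ty":0,"tz":0,"turn":0},
])

```text
t: 18.67
eef_pos: [0.383, 0.1676, 0.393]
tcp_rot: [-179.8, -0.8, 9.3]
contact_force: [0.4, -0.0, 0.7]
finger_gap: 0.0851
```

```bash
python3 - <<'E'
from h import *
s=get_state();print(s["joints"].round(2));togo(.526,.274,.207,s["tcp_rot"][2])
# tea again, top face corners from saved un-occluded scene view by dark/shape: fit min-area rect to its top face
a=cv2.imread("pics/s12.png");roi=a[270:355,222:285].max(2)
m=(roi<140).astype(np.uint8);c=max(cv2.findContours(m,0,1)[0],key=cv2.contourArea)[:,0]+[222,270]
# silhouette on z=0.071 (far/left edges are the top face) and z=0 (bottom edges)
h=cv2.approxPolyDP(cv2.convexHull(c.astype(np.int32)),2.5,True)[:,0]
for p in h: print(p,onz("scene",p,.071)[:2].round(3),onz("scene",p,0)[:2].round(3))
E
```

```text
[ 1.4380e+01 -1.3890e+01 -1.1050e+01  9.2010e+01  1.1000e-01 -1.7488e+02]
t 18.6667 [0.383  0.1676 0.393 ] [-179.82   -0.81    9.27] F [ 0.4 -0.   0.7] gap 0.0851
togo [158.2 -82.  186. ]
[260 280] [0.549 0.257] [0.581 0.216]
[277 287] [0.502 0.256] [0.53  0.215]
[280 306] [0.469 0.298] [0.494 0.261]
[251 352] [0.469 0.422] [0.494 0.395]
[230 340] [0.524 0.419] [0.554 0.392]
[226 324] [0.554 0.392] [0.586 0.363]
```

The tilt is now under 1°. Tea centre is (0.525, 0.325), yaw ≈1°. I turn to yaw −89 and go over the tea's near end, so that the hand stays clear of the open lid later.

>>> carry_out([
  {"tx":0,"ty":0,"tz":0,"turn":7},
  {"tx":0,"ty":0,"tz":0,"turn":7},
  {"tx":0,"ty":0,"tz":0,"turn":7},
  {"tx":0,"ty":0,"tz":0,"turn":7},
  {"tx":0,"ty":0,"tz":0,"turn":7},
  {"tx":0,"ty":0,"tz":0,"turn":7},
  {"tx":0,"ty":0,"tz":0,"turn":7},
  {"tx":0,"ty":0,"tz":0,"turn":7},
  {"tx":0,"ty":0,"tz":0,"turn":7},
  {"tx":0,"ty":0,"tz":0,"turn":7},
])

```text
t: 19.5
eef_pos: [0.3833, 0.168, 0.3929]
tcp_rot: [-179.2, -0.1, -60.8]
contact_force: [-0.0, 0.0, -0.1]
finger_gap: 0.0855
```

>>> carry_out([
  {"tx":0,"ty":0,"tz":0,"turn":7},
  {"tx":0,"ty":0,"tz":0,"turn":7},
  {"tx":0,"ty":0,"tz":0,"turn":7},
  {"tx":0,"ty":0,"tz":0,"turn":7},
  {"tx":-27,"ty":-28,"tz":0,"turn":0},
  {"tx":-27,"ty":-29,"tz":0,"turn":0},
  {"tx":-27,"ty":-29,"tz":10,"turn":0},
  {"tx":-27,"ty":-29,"tz":20,"turn":0},
  {"tx":0,"ty":-29,"tz":20,"turn":0},
  {"tx":0,"ty":0,"tz":0,"turn":0},
])

```text
t: 20.33
eef_pos: [0.5264, 0.2788, 0.3386]
tcp_rot: [-179.6, 0.1, -88.5]
contact_force: [-0.8, -0.4, -1.0]
finger_gap: 0.0851
```

```bash
python3 - <<'E'
from h import *
s=get_state();print(s["joints"].round(2));togo(.525,.280,.207,s["tcp_rot"][2])
a=grab_frame("scene");cv2.imwrite("pics/s13.png",a)
cv2.imwrite("pics/crop12.png",cv2.resize(a[210:370,200:340],(525,600),interpolation=cv2.INTER_CUBIC))
E
```

```text
[ 2.147e+01  1.279e+01  9.250e+00  8.610e+01 -5.000e-02 -7.005e+01]
t 20.3333 [0.5264 0.2788 0.3386] [-1.7964e+02  8.0000e-02 -8.8480e+01] F [-0.8 -0.4 -1. ] gap 0.0851
togo [ -1.3   1.4 131.6]
```

View pics/crop12.png

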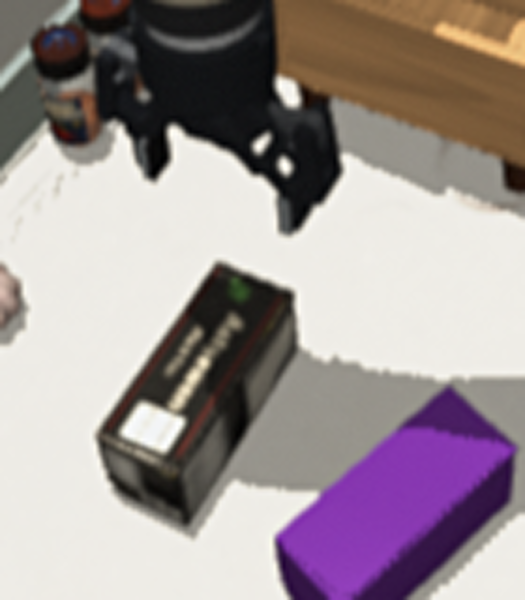

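The tea lies straight below the open fingers: tips at crop (153,178) and (293,232), box near-end edge (220,263)–(296,293). The purple box is clear. Descending and gripping.

>>> carry_out([
  {"tx":-1,"ty":1,"tz":26,"turn":0},
  {"tx":0,"ty":0,"tz":26,"turn":0},
  {"tx":0,"ty":0,"tz":26,"turn":0},
  {"tx":0,"ty":0,"tz":22,"turn":0},
  {"tx":0,"ty":0,"tz":18,"turn":0},
  {"tx":0,"ty":0,"tz":12,"turn":0},
  {"tx":0,"ty":0,"tz":0,"turn":0},
])

```text
t: 20.97
eef_pos: [0.5224, 0.2788, 0.2141]
tcp_rot: [-179.5, 0.2, -88.6]
contact_force: [-0.8, -1.0, -0.2]
finger_gap: 0.0853
```

>>> carry_out([
  {"tx":0,"ty":0,"tz":0,"turn":0},
  {"tx":0,"ty":0,"tz":0,"turn":0},
  {"tx":0,"ty":0,"tz":0,"turn":0},
  {"tx":0,"ty":0,"tz":0,"turn":0},
  {"tx":0,"ty":0,"tz":0,"turn":0},
], claw=255, force=50)

```text
t: 21.38
eef_pos: [0.5252, 0.2798, 0.2193]
tcp_rot: [-179.0, 0.4, -88.6]
contact_force: [0.2, -0.1, 6.3]
finger_gap: 0.0625
```

>>> carry_out([
  {"tx":0,"ty":0,"tz":-10,"turn":0},
  {"tx":0,"ty":0,"tz":-20,"turn":0},
  {"tx":0,"ty":0,"tz":-30,"turn":0},
  {"tx":0,"ty":0,"tz":-30,"turn":0},
  {"tx":0,"ty":0,"tz":-30,"turn":0},
  {"tx":0,"ty":0,"tz":-30,"turn":0},
  {"tx":0,"ty":0,"tz":-30,"turn":0},
  {"tx":0,"ty":0,"tz":0,"turn":0},
])

```text
t: 22.05
eef_pos: [0.5223, 0.2788, 0.4046]
tcp_rot: [-178.6, 0.5, -88.6]
contact_force: [1.0, 0.3, -1.0]
finger_gap: 0.0625
```

```bash
python3 - <<'E'
from h import *
s=get_state();print(s["joints"].round(2));togo(.525,.280,.207,s["tcp_rot"][2])
a=grab_frame("scene");lidtop(a);cv2.imwrite("pics/s14.png",a)
E
```

```text
[ 2.160e+01  1.194e+01  1.576e+01  9.233e+01  3.000e-02 -6.977e+01]
t 22.05 [0.5223 0.2788 0.4046] [-178.61    0.54  -88.63] F [ 1.   0.3 -1. ] gap 0.0625
togo [ -1.1  -2.7 197.6]
lid corner px 339 105
```

```bash
python3 - <<'E'
from h import *
a=cv2.imread("pics/s14.png")
cv2.imwrite("pics/crop13.png",cv2.resize(a[60:360,190:430],(480,600),interpolation=cv2.INTER_CUBIC))
E
```

```text
(no output)
```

View pics/crop13.png

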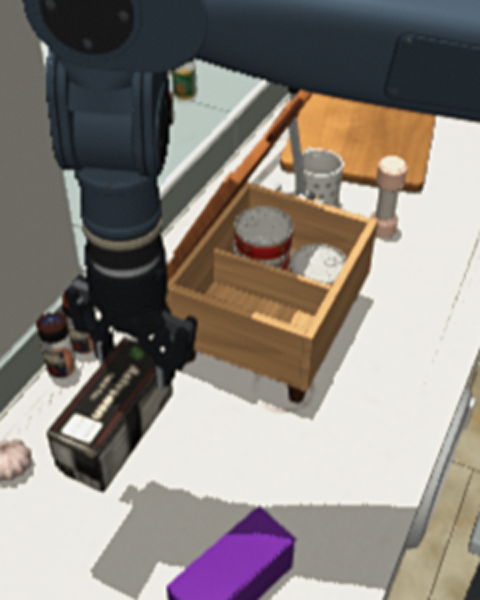

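The tea hangs level in the hand, the lid stands open on its stay, and mug, mill and garlic are untouched. Next I measure the hand-to-box offset from the far-end corners and compute the moves.

```bash
python3 - <<'E'
from h import *
q=lambda u,v:(190+u/2,60+v/2)
for z in(.251,.256): print("far top corner L",onz("scene",q(50,433),z)[:2].round(4),"R",onz("scene",q(106,457),z)[:2].round(4))
for z in(.18,.185): print("far bottom corner",onz("scene",q(103,489),z)[:2].round(4), onz("scene",q(60,466),z)[:2].round(4))
w=np.radians(2.2);R=np.array([[np.cos(w),-np.sin(w)],[np.sin(w),np.cos(w)]])
for off in(45,48):
    print(off,"hand target", (R@[(-18-off)/1000,.061]+[.510,-.047]).round(4))
E
```

```text
far top corner L [0.5505 0.3916] R [0.487  0.3903]
far top corner L [0.5476 0.3942] R [0.4846 0.3929]
far bottom corner [0.5021 0.3865] [0.557  0.3837]
far bottom corner [0.4999 0.3889] [0.5544 0.3861]
45 hand target [0.4447 0.0115]
48 hand target [0.4417 0.0114]
```

The offset is ≈ 42 mm, so the hand target is x 0.4487, y 0.0116, yaw −177.8, for a tea centre at chest (−16, 61). I pull forward and turn, then slide over.

>>> carry_out([
  {"tx":8,"ty":20,"tz":0,"turn":0},
  {"tx":8,"ty":26,"tz":0,"turn":0},
  {"tx":8,"ty":26,"tz":0,"turn":0},
  {"tx":0,"ty":26,"tz":0,"turn":0},
  {"tx":0,"ty":0,"tz":0,"turn":6.9},
  {"tx":0,"ty":0,"tz":0,"turn":6.9},
  {"tx":0,"ty":0,"tz":0,"turn":6.9},
  {"tx":0,"ty":0,"tz":0,"turn":6.9},
  {"tx":0,"ty":0,"tz":0,"turn":6.9},
  {"tx":0,"ty":0,"tz":0,"turn":6.9},
])

```text
t: 22.93
eef_pos: [0.4237, 0.252, 0.3927]
tcp_rot: [-179.8, 0.5, -130.4]
contact_force: [0.4, 0.1, -1.9]
finger_gap: 0.0626
```

>>> carry_out([
  {"tx":0,"ty":0,"tz":0,"turn":6.9},
  {"tx":0,"ty":0,"tz":0,"turn":6.9},
  {"tx":0,"ty":0,"tz":0,"turn":6.9},
  {"tx":0,"ty":0,"tz":0,"turn":6.9},
  {"tx":0,"ty":0,"tz":0,"turn":6.9},
  {"tx":0,"ty":0,"tz":0,"turn":6.9},
  {"tx":0,"ty":0,"tz":0,"turn":6.6},
  {"tx":0,"ty":0,"tz":0,"turn":0},
])

```text
t: 23.6
eef_pos: [0.4238, 0.252, 0.3928]
tcp_rot: [179.8, 0.5, -178.2]
contact_force: [-0.9, 0.3, -2.4]
finger_gap: 0.0625
```

```bash
python3 - <<'E'
from h import *
s=get_state();print(s["joints"].round(2));togo(.425,.0116,.390,s["tcp_rot"][2])
E
```

```text
[ 2.293e+01 -2.520e+00 -9.600e-01  9.101e+01  1.000e-02  2.108e+01]
t 23.6 [0.4238 0.252  0.3928] [ 179.79    0.51 -178.15] F [-0.9  0.3 -2.4] gap 0.0625
togo [   6.6 -240.3    2.8]
```

>>> carry_out([
  {"tx":0,"ty":-20,"tz":0,"turn":0},
  {"tx":0,"ty":-30,"tz":0,"turn":0},
  {"tx":0,"ty":-30,"tz":0,"turn":0},
  {"tx":0,"ty":-30,"tz":0,"turn":0},
  {"tx":0,"ty":-30,"tz":0,"turn":0},
  {"tx":0,"ty":-30,"tz":0,"turn":0},
  {"tx":0,"ty":-30,"tz":0,"turn":0},
  {"tx":6,"ty":-25,"tz":0,"turn":0},
  {"tx":0,"ty":-15,"tz":0,"turn":-0.4},
  {"tx":0,"ty":0,"tz":0,"turn":0},
])

```text
t: 24.43
eef_pos: [0.4261, 0.0097, 0.3924]
tcp_rot: [179.8, 0.6, -177.7]
contact_force: [0.7, 0.7, -1.5]
finger_gap: 0.0625
```

```bash
python3 - <<'E'
from h import *
s=get_state();togo(.4487,.0116,.375,s["tcp_rot"][2])
a=grab_frame("scene");b=grab_frame("top");cv2.imwrite("pics/s15.png",a);cv2.imwrite("pics/t15.png",b)
cv2.imwrite("pics/crop14.png",np.hstack([cv2.resize(a[80:260,260:400],(467,600),interpolation=cv2.INTER_CUBIC),cv2.resize(b[170:290,260:326],(330,600),interpolation=cv2.INTER_CUBIC)]))
E
```

```text
t 24.4333 [0.4261 0.0097 0.3924] [ 179.78    0.61 -177.71] F [ 0.7  0.7 -1.5] gap 0.0625
togo [-22.6   0.9  17.4]
```

View pics/crop14.png

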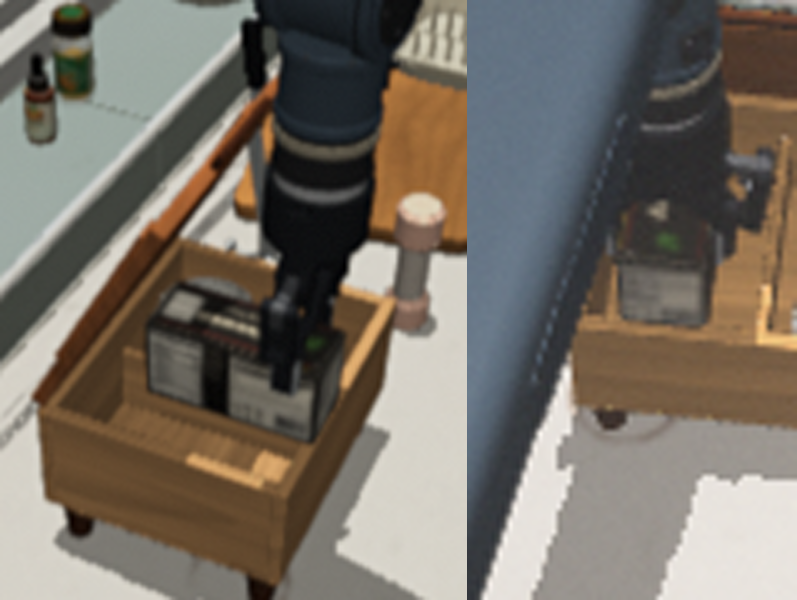

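The tea hangs over the left bay, aligned with the chest: top-view front-face bottom corners (620,318) and (710,325), divider at about x 770. I'll check the clearances numerically.

```bash
python3 - <<'E'
from h import *
w=np.radians(2.2);R=np.array([[np.cos(w),-np.sin(w)],[np.sin(w),np.cos(w)]])
C=lambda p:(R.T@(p[:2]-[.510,-.047])*1000).round(1)
t=lambda u,v:(260+(u-467)/5,170+v/5);s=lambda u,v:(260+u/3.336,80+v/3.333)
z=.182
print("top: front L,R bottom",C(onz("top",t(620,316),z)),C(onz("top",t(710,324),z)),"top edge L,R",C(onz("top",t(616,262),z+.071)),C(onz("top",t(714,268),z+.071)))
print("scene: front-left bottom, back-left bottom",C(onz("scene",s(317,440),z)),C(onz("scene",s(150,393),z)),"top",C(onz("scene",s(150,318),z+.071)))
print("chest rim: left-front outer",C(onz("scene",s(283,497),.155)),"left-back outer",C(onz("scene",s(42,408),.155)))
print("hand chest",C(get_state()["eef_pos"]))
E
```

```text
top: front L,R bottom [-108.8   89.7] [-109.    29.8] top edge L,R [-114.    88.8] [-112.3   26.5]
scene: front-left bottom, back-left bottom [-110.3   90.1] [25.5 96.3] top [27.8 90.7]
chest rim: left-front outer [-100.5  131.2] left-back outer [108.1 122.3]
hand chest [-81.4  62. ]
```

Tea centre is now chest (−39, 60) and squarely aligned. Moves: down 20, back 21, then straight down into the bay.

>>> carry_out([
  {"tx":0,"ty":0,"tz":7,"turn":0},
  {"tx":0,"ty":0,"tz":7,"turn":0},
  {"tx":0,"ty":0,"tz":6,"turn":0},
  {"tx":-7,"ty":0,"tz":0,"turn":0},
  {"tx":-7,"ty":0,"tz":0,"turn":0},
  {"tx":-7,"ty":0,"tz":0,"turn":0},
  {"tx":0,"ty":0,"tz":0,"turn":0},
])

```text
t: 25.12
eef_pos: [0.4491, 0.0134, 0.3732]
tcp_rot: [179.7, 0.8, -177.6]
contact_force: [-0.4, 0.0, -2.5]
finger_gap: 0.0628
```

>>> carry_out([
  {"tx":0,"ty":0,"tz":7,"turn":0},
  {"tx":0,"ty":0,"tz":8,"turn":0},
  {"tx":0,"ty":0,"tz":8,"turn":0},
  {"tx":0,"ty":0,"tz":8,"turn":0},
  {"tx":0,"ty":0,"tz":0,"turn":0},
])

```text
t: 25.53
eef_pos: [0.4472, 0.0133, 0.3401]
tcp_rot: [179.7, 0.5, -177.7]
contact_force: [-0.3, 0.8, -2.6]
finger_gap: 0.0624
```

```bash
python3 - <<'E'
from h import *
s=get_state();togo(.4467,.0116,.270,s["tcp_rot"][2])
E
```

```text
t 25.5333 [0.4472 0.0133 0.3401] [ 179.67    0.48 -177.66] F [-0.3  0.8 -2.6] gap 0.0624
togo [ 0.6 -1.7 70.1]
```

No contact so far; only the tea's own weight shows. Continuing down, the last bit slowly.

>>> carry_out([
  {"tx":0,"ty":0,"tz":10,"turn":0},
  {"tx":0,"ty":0,"tz":10,"turn":0},
  {"tx":0,"ty":0,"tz":10,"turn":0},
  {"tx":0,"ty":0,"tz":10,"turn":0},
  {"tx":0,"ty":0,"tz":10,"turn":0},
  {"tx":0,"ty":0,"tz":6,"turn":0},
  {"tx":0,"ty":0,"tz":4,"turn":0},
  {"tx":0,"ty":0,"tz":0,"turn":0},
])

```text
t: 26.2
eef_pos: [0.4485, 0.0136, 0.2818]
tcp_rot: [179.7, 0.6, -177.6]
contact_force: [-0.1, 0.1, -1.5]
finger_gap: 0.0628
```

>>> carry_out([
  {"tx":0,"ty":0,"tz":2,"turn":0},
  {"tx":0,"ty":0,"tz":2,"turn":0},
  {"tx":0,"ty":0,"tz":2,"turn":0},
  {"tx":0,"ty":0,"tz":1,"turn":0},
  {"tx":0,"ty":0,"tz":0,"turn":0},
])

```text
t: 26.62
eef_pos: [0.4494, 0.0136, 0.2794]
tcp_rot: [179.7, 0.9, -177.6]
contact_force: [-5.7, -1.3, 8.8]
finger_gap: 0.0628
```

Touchdown: 9 N at the height that matches the bay floor. I open only a little (to about 75 mm, for the 114 mm bay) and withdraw.

>>> carry_out([
  {"tx":0,"ty":0,"tz":0,"turn":0},
  {"tx":0,"ty":0,"tz":0,"turn":0},
  {"tx":0,"ty":0,"tz":0,"turn":0},
  {"tx":0,"ty":0,"tz":0,"turn":0},
], claw=34)

```text
t: 26.95
eef_pos: [0.4501, 0.0123, 0.2787]
tcp_rot: [-180.0, 1.0, -177.7]
contact_force: [-1.4, -6.8, 4.3]
finger_gap: 0.0739
```

>>> carry_out([
  {"tx":0,"ty":0,"tz":-6,"turn":0},
  {"tx":0,"ty":0,"tz":-10,"turn":0},
  {"tx":0,"ty":0,"tz":-14,"turn":0},
  {"tx":0,"ty":0,"tz":-15,"turn":0},
  {"tx":0,"ty":0,"tz":-15,"turn":0},
  {"tx":0,"ty":0,"tz":-15,"turn":0},
  {"tx":4,"ty":0,"tz":-15,"turn":0},
  {"tx":8,"ty":0,"tz":-15,"turn":0},
  {"tx":12,"ty":0,"tz":-15,"turn":0},
  {"tx":0,"ty":0,"tz":0,"turn":0},
])

```text
t: 27.78
eef_pos: [0.4231, 0.0122, 0.4006]
tcp_rot: [179.8, 1.2, -177.6]
contact_force: [0.5, 0.7, 0.6]
finger_gap: 0.074
```

```bash
python3 - <<'E'
from h import *
s=get_state();print(s["joints"].round(1));togo(.40,-.22,.55,s["tcp_rot"][2])
a=grab_frame("scene");b=grab_frame("top");cv2.imwrite("pics/s16.png",a);cv2.imwrite("pics/t16.png",b);rol(b)
cv2.imwrite("pics/crop15.png",np.hstack([cv2.resize(a[80:260,260:400],(467,600),interpolation=cv2.INTER_CUBIC)]))
E
```

```text
[ -7.6 -13.2  -9.6  92.5   0.4 -10. ]
t 27.7833 [0.4231 0.0122 0.4006] [ 179.76    1.16 -177.63] F [0.5 0.7 0.6] gap 0.074
togo [  32.7 -231.  -149.4]
rail col rows202..219 [228, 227, 216, 127, 108, 202, 210, 210, 209, 208, 202, 207, 233, 233, 151, 109, 80, 80]
```

View pics/crop15.png

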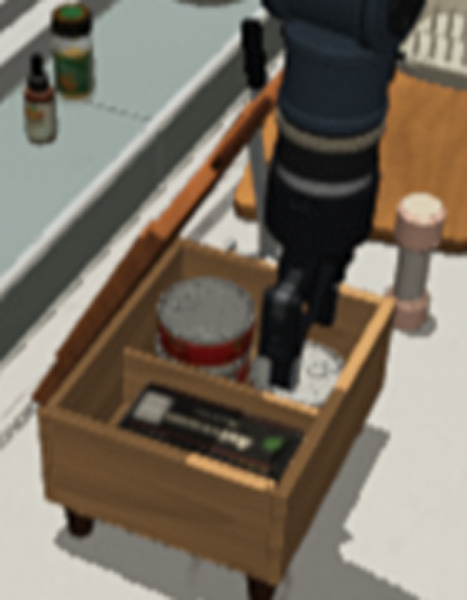

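The tea lies flat in the bay beside the tins, and the lid still stands with the grip at crop (253,55). Now back over to the stay's grip, keeping yaw −178 (joint 6 near 0).

>>> carry_out([
  {"tx":6,"ty":0,"tz":-30,"turn":0},
  {"tx":6,"ty":0,"tz":-30,"turn":0},
  {"tx":6,"ty":0,"tz":-30,"turn":0},
  {"tx":6,"ty":-10,"tz":-30,"turn":0},
  {"tx":0,"ty":-25,"tz":-30,"turn":0},
  {"tx":0,"ty":-33,"tz":0,"turn":0},
  {"tx":0,"ty":-33,"tz":0,"turn":0},
  {"tx":0,"ty":-33,"tz":0,"turn":0},
  {"tx":0,"ty":-33,"tz":0,"turn":0},
  {"tx":0,"ty":-33,"tz":0,"turn":0},
], claw=130)

```text
t: 28.72
eef_pos: [0.4063, -0.1916, 0.5433]
tcp_rot: [179.7, 0.7, -177.6]
contact_force: [0.2, 0.5, 0.0]
finger_gap: 0.042
```

>>> carry_out([
  {"tx":0,"ty":-25,"tz":0,"turn":0},
  {"tx":-20,"ty":0,"tz":-3,"turn":0},
  {"tx":-28,"ty":0,"tz":-3,"turn":0},
  {"tx":-28,"ty":0,"tz":0,"turn":0},
  {"tx":-28,"ty":0,"tz":0,"turn":0},
  {"tx":-28,"ty":0,"tz":0,"turn":0},
  {"tx":-20,"ty":0,"tz":0,"turn":0},
  {"tx":-10,"ty":0,"tz":0,"turn":0},
  {"tx":0,"ty":0,"tz":0,"turn":0},
])

```text
t: 29.47
eef_pos: [0.5717, -0.2082, 0.5486]
tcp_rot: [179.6, 0.6, -177.6]
contact_force: [-0.5, -0.1, 1.1]
finger_gap: 0.0421
```

```bash
python3 - <<'E'
from h import *
s=get_state();print(s["joints"].round(1));togo(.5774,-.2196,.4957,s["tcp_rot"][2])
a=grab_frame("scene");b=grab_frame("top");cv2.imwrite("pics/s17.png",a);cv2.imwrite("pics/t17.png",b);rol(b);lidtop(a)
g=65
def P(th,l): return np.array([107.5-130*np.cos(th)+g*np.sin(l),162+130*np.sin(th)+g*np.cos(l)])
prev=P(1.17,.72);
for th in np.linspace(1.1,0,19):
    px=107.5-130*np.cos(th);f=min(1,th/.35);l=np.arcsin((px+22.5+15.5*f)/142)
    p=P(th,l);print(round(th,3),round(l,2),"tx(chest),tz up",(p-prev).round(1),"P",p.round(0));prev=p
E
```

```text
[-26.5  22.8  46.4 113.3   0.7 -28.9]
t 29.4667 [ 0.5717 -0.2082  0.5486] [ 179.57    0.57 -177.56] F [-0.5 -0.1  1.1] gap 0.0421
togo [ -5.2 -11.6  52.9]
rail col rows202..219 [234, 233, 222, 132, 111, 208, 218, 151, 142, 141, 140, 156, 194, 194, 144, 87, 75, 83]
lid corner px 349 96
1.1 0.66 tx(chest),tz up [-11.5  -1.2] P [ 88. 329.]
1.039 0.59 tx(chest),tz up [-10.2  -1.5] P [ 78. 328.]
0.978 0.54 tx(chest),tz up [-9.8 -2.3] P [ 68. 326.]
0.917 0.49 tx(chest),tz up [-9.4 -3. ] P [ 59. 323.]
0.856 0.44 tx(chest),tz up [-9.  -3.6] P [ 50. 319.]
0.794 0.39 tx(chest),tz up [-8.5 -4.2] P [ 41. 315.]
0.733 0.35 tx(chest),tz up [-8.  -4.8] P [ 33. 310.]
0.672 0.31 tx(chest),tz up [-7.5 -5.2] P [ 26. 305.]
0.611 0.28 tx(chest),tz up [-6.9 -5.7] P [ 19. 299.]
0.55 0.25 tx(chest),tz up [-6.4 -6.1] P [ 13. 293.]
0.489 0.22 tx(chest),tz up [-5.7 -6.5] P [  7. 287.]
0.428 0.19 tx(chest),tz up [-5.1 -6.8] P [  2. 280.]
0.367 0.17 tx(chest),tz up [-4.5 -7.1] P [ -3. 273.]
0.306 0.14 tx(chest),tz up [-4.7 -7.2] P [ -8. 265.]
0.244 0.1 tx(chest),tz up [-4.4 -7.4] P [-12. 258.]
0.183 0.07 tx(chest),tz up [-3.7 -7.6] P [-16. 251.]
0.122 0.04 tx(chest),tz up [-3.  -7.7] P [-19. 243.]
0.061 0.02 tx(chest),tz up [-2.3 -7.9] P [-21. 235.]
0.0 0.0 tx(chest),tz up [-1.6 -7.9] P [-22. 227.]
```

>>> carry_out([
  {"tx":-5,"ty":-11.5,"tz":0,"turn":0},
  {"tx":0,"ty":0,"tz":13,"turn":0},
  {"tx":0,"ty":0,"tz":13,"turn":0},
  {"tx":0,"ty":0,"tz":13,"turn":0},
  {"tx":0,"ty":0,"tz":13,"turn":0},
  {"tx":0,"ty":0,"tz":0,"turn":0},
  {"tx":0,"ty":0,"tz":0,"turn":0},
])

```text
t: 30.15
eef_pos: [0.5738, -0.2191, 0.5001]
tcp_rot: [179.7, 0.7, -177.7]
contact_force: [-0.5, 0.4, 0.5]
finger_gap: 0.0418
```

```bash
python3 - <<'E'
from h import *
s=get_state();togo(.5774,-.2196,.4957,s["tcp_rot"][2]);a=grab_frame("scene");lidtop(a);rol(grab_frame("top"))
E
```

```text
t 30.15 [ 0.5738 -0.2191  0.5001] [ 179.67    0.66 -177.68] F [-0.5  0.4  0.5] gap 0.0418
togo [-3.6 -0.7  4.4]
lid corner px 349 96
rail col rows202..219 [234, 233, 224, 132, 112, 206, 149, 141, 143, 141, 141, 156, 197, 193, 144, 87, 75, 83]
```

>>> carry_out([
  {"tx":-3,"ty":0,"tz":5,"turn":0},
  {"tx":0,"ty":0,"tz":0,"turn":0},
])

```text
t: 30.42
eef_pos: [0.5782, -0.2189, 0.4958]
tcp_rot: [179.7, 0.8, -177.6]
contact_force: [0.7, -0.1, -0.9]
finger_gap: 0.0419
```

>>> carry_out([
  {"tx":0,"ty":0,"tz":0,"turn":0},
  {"tx":0,"ty":0,"tz":0,"turn":0},
  {"tx":0,"ty":0,"tz":0,"turn":0},
  {"tx":0,"ty":0,"tz":0,"turn":0},
  {"tx":0,"ty":0,"tz":0,"turn":0},
], claw=255, force=25)

```text
t: 30.83
eef_pos: [0.5779, -0.2193, 0.4958]
tcp_rot: [179.8, 0.8, -177.7]
contact_force: [0.0, -1.8, 0.7]
finger_gap: 0.0177
```

>>> carry_out([
  {"tx":-4,"ty":0,"tz":-2,"turn":0},
  {"tx":-4,"ty":0,"tz":-2,"turn":0},
  {"tx":-5,"ty":0,"tz":-2,"turn":0},
  {"tx":-5,"ty":0,"tz":-2,"turn":0},
  {"tx":-4,"ty":0,"tz":-1,"turn":0},
  {"tx":0,"ty":0,"tz":0,"turn":0},
  {"tx":0,"ty":0,"tz":0,"turn":0},
])

```text
t: 31.42
eef_pos: [0.5999, -0.2186, 0.5051]
tcp_rot: [179.8, 0.8, -177.7]
contact_force: [-2.7, -5.5, -1.5]
finger_gap: 0.0175
```

```bash
python3 - <<'E'
from h import *
est(65);a=grab_frame("scene");lidtop(a);b=grab_frame("top");rol(b);cv2.imwrite("pics/t18.png",b);cv2.imwrite("pics/s18.png",a)
E
```

```text
t 31.4167 P [ 83.3 350.1] lid,lean [1.278 0.206] roller [ 41.  147.5] F [-2.7 -5.5 -1.5] T [-1.09  0.43 -0.2 ] gap 0.0175
lid corner px 335 89
rail col rows202..219 [233, 233, 151, 118, 111, 176, 195, 179, 146, 141, 140, 140, 142, 142, 122, 84, 76, 81]
```

The roller is off the catch and clear. Next I swing it forward over the catch.

>>> carry_out([
  {"tx":-4,"ty":0,"tz":1.5,"turn":0},
  {"tx":-4,"ty":0,"tz":1.5,"turn":0},
  {"tx":-4,"ty":0,"tz":1.5,"turn":0},
  {"tx":-4,"ty":0,"tz":1.5,"turn":0},
  {"tx":-2,"ty":0,"tz":3,"turn":0},
  {"tx":-2,"ty":0,"tz":3,"turn":0},
  {"tx":-1,"ty":0,"tz":3,"turn":0},
  {"tx":0,"ty":0,"tz":0,"turn":0},
  {"tx":0,"ty":0,"tz":0,"turn":0},
])

```text
t: 32.27
eef_pos: [0.6201, -0.218, 0.491]
tcp_rot: [179.9, 0.7, -177.7]
contact_force: [-2.7, -6.2, 2.1]
finger_gap: 0.0177
```

```bash
python3 - <<'E'
from h import *
est(65);a=grab_frame("scene");lidtop(a);b=grab_frame("top")
g=cv2.cvtColor(b,cv2.COLOR_BGR2GRAY);print(g[200:232,360:368].tolist())
E
```

```text
t 32.2667 P [103.5 336. ] lid,lean [1.229 0.655] roller [-22.6 171.8] F [-2.7 -6.2  2.1] T [-1.08  0.81 -0.31] gap 0.0177
lid corner px 338 90
[[233, 233, 231, 231, 232, 229, 151, 152], [232, 231, 232, 232, 232, 228, 124, 149], [233, 233, 233, 232, 232, 229, 154, 167], [218, 214, 196, 233, 230, 198, 138, 168], [159, 145, 143, 151, 148, 137, 137, 138], [112, 92, 100, 119, 118, 105, 130, 132], [115, 111, 108, 108, 108, 102, 129, 115], [135, 136, 137, 135, 106, 110, 128, 119], [137, 136, 140, 137, 134, 126, 129, 116], [137, 137, 138, 139, 135, 119, 134, 140], [138, 137, 140, 139, 136, 123, 158, 145], [136, 137, 140, 137, 130, 154, 140, 143], [138, 137, 139, 137, 125, 136, 134, 144], [136, 139, 140, 137, 114, 138, 130, 144], [137, 139, 141, 137, 114, 130, 128, 144], [139, 141, 140, 135, 108, 132, 134, 147], [99, 111, 119, 115, 118, 131, 131, 146], [80, 102, 185, 176, 138, 138, 141, 144], [63, 95, 205, 196, 146, 145, 194, 183], [81, 112, 180, 183, 170, 165, 192, 187], [134, 122, 139, 144, 150, 156, 166, 166], [138, 140, 141, 137, 142, 143, 133, 130], [140, 142, 139, 138, 140, 141, 142, 136], [124, 138, 139, 137, 153, 159, 142, 148], [153, 140, 141, 142, 133, 132, 111, 120], [156, 155, 155, 155, 154, 156, 155, 155], [157, 158, 158, 158, 159, 159, 158, 157], [157, 158, 158, 159, 159, 158, 157, 158], [156, 157, 159, 158, 157, 157, 159, 160], [159, 159, 158, 158, 159, 157, 160, 158], [159, 158, 155, 157, 157, 156, 157, 156], [160, 155, 159, 158, 157, 157, 158, 157]]
```

The roller is forward of the catch, at about x −9 from the picture. Straight down 10 mm increases the lean further and brings it out in front of the rail.

>>> carry_out([
  {"tx":0,"ty":0,"tz":3,"turn":0},
  {"tx":0,"ty":0,"tz":3,"turn":0},
  {"tx":0,"ty":0,"tz":3,"turn":0},
  {"tx":0,"ty":0,"tz":2,"turn":0},
  {"tx":0,"ty":0,"tz":0,"turn":0},
  {"tx":0,"ty":0,"tz":0,"turn":0},
])

```text
t: 32.87
eef_pos: [0.62, -0.218, 0.4798]
tcp_rot: [179.9, 0.7, -177.7]
contact_force: [-4.2, -6.0, 0.7]
finger_gap: 0.0176
```

```bash
cat >> h.py <<'E'
def white(im):
    # white roller blobs right of the chest in the top view: local top-hat brightness
    g=cv2.cvtColor(im,cv2.COLOR_BGR2GRAY)[198:240,358:372];t=cv2.morphologyEx(g,cv2.MORPH_TOPHAT,np.ones((5,5)))
    for i in np.argsort(t.ravel())[-8:]: print((358+i%14,198+i//14,int(t.ravel()[i])),end=" ")
    print()
E
python3 - <<'E'
from h import *
est(65);a=grab_frame("scene");lidtop(a);b=grab_frame("top");white(b);cv2.imwrite("pics/t19.png",b)
E
```

```text
t 32.8667 P [103.4 324.8] lid,lean [1.158 0.832] roller [-49.7 185.5] F [-4.2 -6.   0.7] T [-1.03  0.93 -0.26] gap 0.0176
lid corner px 343 94
(np.int64(371), np.int64(219), 81) (np.int64(366), np.int64(222), 86) (np.int64(367), np.int64(223), 87) (np.int64(367), np.int64(224), 87) (np.int64(366), np.int64(223), 91) (np.int64(366), np.int64(224), 92) (np.int64(371), np.int64(221), 112) (np.int64(371), np.int64(222), 122)
```

The roller is at x≈−43, in front of the rail end (−10). Lowering now, keeping it in front of the rail.

>>> carry_out([
  {"tx":6,"ty":0,"tz":0,"turn":0},
  {"tx":8,"ty":0,"tz":0,"turn":0},
  {"tx":8,"ty":0,"tz":0,"turn":0},
  {"tx":8,"ty":0,"tz":0,"turn":0},
  {"tx":6,"ty":0,"tz":0,"turn":0},
  {"tx":0,"ty":0,"tz":0,"turn":0},
  {"tx":0,"ty":0,"tz":0,"turn":0},
])

```text
t: 33.55
eef_pos: [0.5848, -0.2192, 0.4772]
tcp_rot: [179.7, 0.6, -177.7]
contact_force: [-0.6, -5.3, -4.2]
finger_gap: 0.0175
```

```bash
python3 - <<'E'
from h import *
est(65);a=grab_frame("scene");lidtop(a);b=grab_frame("top");white(b);cv2.imwrite("pics/t20.png",b);cv2.imwrite("pics/s20.png",a)
cv2.imwrite("pics/crop16.png",np.hstack([cv2.resize(b[160:250,340:390],(333,600),interpolation=cv2.INTER_CUBIC),cv2.resize(a[60:180,290:380],(450,600),interpolation=cv2.INTER_CUBIC)]))
E
```

```text
t 33.55 P [ 68.1 322.2] lid,lean [0.954 0.584] roller [-46.1 149.6] F [-0.6 -5.3 -4.2] T [-1.    0.21 -0.21] gap 0.0175
lid corner px 349 96
(np.int64(360), np.int64(225), 96) (np.int64(358), np.int64(227), 97) (np.int64(359), np.int64(225), 98) (np.int64(359), np.int64(226), 99) (np.int64(360), np.int64(224), 100) (np.int64(359), np.int64(224), 103) (np.int64(371), np.int64(222), 104) (np.int64(371), np.int64(221), 110)
```

View pics/crop16.png

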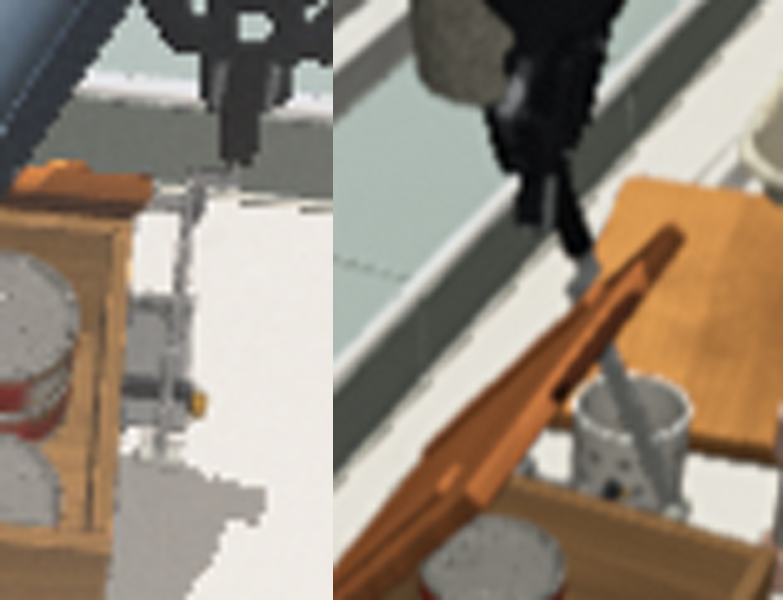

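The roller is in front of the rail (top crop (165,440); rail front edge row ~425), and the lid is at ≈0.95 and coming down. Continuing.

>>> carry_out([
  {"tx":9,"ty":0,"tz":3,"turn":0},
  {"tx":9,"ty":0,"tz":3.5,"turn":0},
  {"tx":8.5,"ty":0,"tz":4.2,"turn":0},
  {"tx":8,"ty":0,"tz":4.8,"turn":0},
  {"tx":7.5,"ty":0,"tz":5.2,"turn":0},
  {"tx":7,"ty":0,"tz":5.7,"turn":0},
  {"tx":6.4,"ty":0,"tz":6,"turn":0},
  {"tx":0,"ty":0,"tz":0,"turn":0},
  {"tx":0,"ty":0,"tz":0,"turn":0},
])

```text
t: 34.4
eef_pos: [0.5304, -0.2207, 0.4438]
tcp_rot: [179.7, 0.7, -177.7]
contact_force: [1.7, -3.4, -7.5]
finger_gap: 0.0177
```

```bash
python3 - <<'E'
from h import *
est(65);b=grab_frame("top");white(b)
E
```

```text
t 34.4 P [ 13.8 288.8] lid,lean [0.52  0.298] roller [-46.9  90.9] F [ 1.7 -3.4 -7.5] T [-1.06 -0.54 -0.22] gap 0.0177
(np.int64(363), np.int64(208), 87) (np.int64(362), np.int64(225), 93) (np.int64(362), np.int64(227), 94) (np.int64(362), np.int64(226), 95) (np.int64(371), np.int64(222), 105) (np.int64(360), np.int64(224), 111) (np.int64(359), np.int64(224), 113) (np.int64(371), np.int64(221), 113)
```

>>> carry_out([
  {"tx":5.7,"ty":0,"tz":6.5,"turn":0},
  {"tx":5,"ty":0,"tz":6.8,"turn":0},
  {"tx":5,"ty":0,"tz":7,"turn":0},
  {"tx":5,"ty":0,"tz":7,"turn":0},
  {"tx":4.5,"ty":0,"tz":7.4,"turn":0},
  {"tx":4,"ty":0,"tz":7.4,"turn":0},
  {"tx":3,"ty":0,"tz":6,"turn":0},
  {"tx":0,"ty":0,"tz":0,"turn":0},
  {"tx":0,"ty":0,"tz":0,"turn":0},
])

```text
t: 35.2
eef_pos: [0.4993, -0.2215, 0.3969]
tcp_rot: [179.7, 0.9, -177.6]
contact_force: [4.2, -2.4, -6.2]
finger_gap: 0.0181
```

```bash
python3 - <<'E'
from h import *
est(65)
E
```

```text
t 35.2 P [-17.4 241.9] lid,lean [0.116 0.065] roller [-30.9  35.4] F [ 4.2 -2.4 -6.2] T [-0.8  -1.01 -0.25] gap 0.0181
```

>>> carry_out([
  {"tx":1,"ty":0,"tz":4,"turn":0},
  {"tx":1,"ty":0,"tz":4,"turn":0},
  {"tx":1,"ty":0,"tz":3,"turn":0},
  {"tx":1,"ty":0,"tz":2,"turn":0},
  {"tx":0,"ty":0,"tz":2,"turn":0},
  {"tx":0,"ty":0,"tz":0,"turn":0},
])

```text
t: 35.7
eef_pos: [0.4951, -0.2214, 0.3845]
tcp_rot: [179.8, 1.0, -177.6]
contact_force: [3.4, 0.1, 3.4]
finger_gap: 0.0177
```

>>> carry_out([
  {"tx":0,"ty":0,"tz":2,"turn":0},
  {"tx":0,"ty":0,"tz":2,"turn":0},
  {"tx":0,"ty":0,"tz":0,"turn":0},
])

```text
t: 35.95
eef_pos: [0.4948, -0.2212, 0.3843]
tcp_rot: [179.9, 1.2, -177.6]
contact_force: [0.1, 1.6, 15.8]
finger_gap: 0.0179
```

```bash
python3 - <<'E'
from h import *
est(65);a=grab_frame("scene");cv2.imwrite("pics/s21.png",a)
s0=cv2.imread("pics/s0.png");print("chest diff vs start",cv2.absdiff(a,s0)[150:250,272:345].mean().round(2))
E
```

```text
t 35.95 P [-21.9 229.3] lid,lean [0.018 0.009] roller [-23.8  22.3] F [ 0.1  1.6 15.8] T [ 0.51 -0.03 -0.35] gap 0.0179
chest diff vs start 5.25
```

The lid is seated: it stopped dead with 16 N at the shut height. I ease off, release and withdraw.

>>> carry_out([
  {"tx":0,"ty":0,"tz":-2,"turn":0},
  {"tx":0,"ty":0,"tz":-1,"turn":0},
])

```text
t: 36.17
eef_pos: [0.495, -0.2213, 0.3845]
tcp_rot: [179.8, 1.0, -177.6]
contact_force: [3.0, 0.8, 4.1]
finger_gap: 0.0176
```

>>> carry_out([
  {"tx":0,"ty":0,"tz":0,"turn":0},
  {"tx":0,"ty":0,"tz":0,"turn":0},
  {"tx":0,"ty":0,"tz":0,"turn":0},
  {"tx":0,"ty":0,"tz":0,"turn":0},
], claw=120)

```text
t: 36.5
eef_pos: [0.4942, -0.2215, 0.3798]
tcp_rot: [179.6, 0.6, -177.6]
contact_force: [-1.0, -0.5, 0.4]
finger_gap: 0.0451
```

>>> carry_out([
  {"tx":0,"ty":0,"tz":-8,"turn":0},
  {"tx":0,"ty":0,"tz":-14,"turn":0},
  {"tx":0,"ty":0,"tz":-18,"turn":0},
  {"tx":0,"ty":0,"tz":-20,"turn":0},
  {"tx":0,"ty":0,"tz":-20,"turn":0},
  {"tx":0,"ty":0,"tz":-20,"turn":0},
  {"tx":30,"ty":-30,"tz":0,"turn":0},
  {"tx":35,"ty":-35,"tz":0,"turn":0},
  {"tx":35,"ty":-35,"tz":0,"turn":0},
  {"tx":0,"ty":0,"tz":0,"turn":0},
])

```text
t: 37.33
eef_pos: [0.4049, -0.3185, 0.4795]
tcp_rot: [179.9, 0.6, -178.1]
contact_force: [1.9, 0.2, -0.2]
finger_gap: 0.045
```

>>> carry_out([
  {"tx":30,"ty":-30,"tz":0,"turn":0},
  {"tx":30,"ty":-30,"tz":0,"turn":0},
  {"tx":20,"ty":-30,"tz":0,"turn":0},
  {"tx":0,"ty":-30,"tz":0,"turn":0},
  {"tx":0,"ty":0,"tz":0,"turn":0},
  {"tx":0,"ty":0,"tz":0,"turn":0},
  {"tx":0,"ty":0,"tz":0,"turn":0},
  {"tx":0,"ty":0,"tz":0,"turn":0},
])

```text
t: 38.0
eef_pos: [0.3353, -0.4353, 0.4782]
tcp_rot: [179.7, 0.8, -177.6]
contact_force: [-0.0, -0.7, 0.5]
finger_gap: 0.0449
```

```bash
python3 - <<'E'
from h import *
s=get_state();print(s["t"],s["eef_pos"],s["contact_force"])
a=grab_frame("scene");b=grab_frame("top");cv2.imwrite("pics/s22.png",a);cv2.imwrite("pics/t22.png",b)
s0=cv2.imread("pics/s0.png")
print("chest diff",cv2.absdiff(a,s0)[150:255,272:345].mean().round(2),"mug/grip/mill diff",cv2.absdiff(a,s0)[118:185,330:400].mean().round(2),"garlic",cv2.absdiff(a,s0)[275:305,180:212].mean().round(2))
m=(a[115:160,345:372].max(2)<55).astype(np.uint8);c=max(cv2.findContours(m,0,2)[0],key=cv2.contourArea);print("grip bbox",cv2.boundingRect(c),"(start 10,13,7,19)")
cv2.imwrite("pics/crop17.png",cv2.resize(a[100:280,240:420],(600,600),interpolation=cv2.INTER_CUBIC))
E
```

```text
38.0 [ 0.33526881 -0.43525483  0.47824721] [-0.02157727 -0.70375998  0.47735776]
chest diff 4.52 mug/grip/mill diff 5.35 garlic 6.3
grip bbox (10, 13, 8, 19) (start 10,13,7,19)
```

View pics/crop17.png

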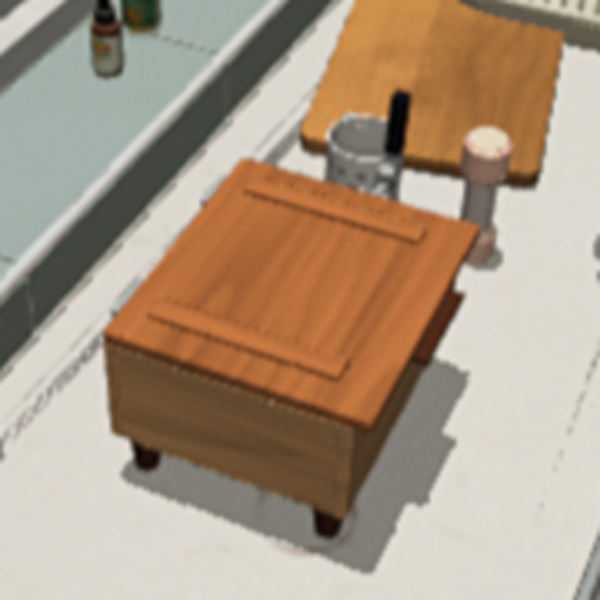

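The lid is fully shut, the grip stands upright with the same pixel box as at the start, and mug and mill are in place. Handing in.

```bash
python3 -c "
from bench import *
print(sign_off())"
```

```text
the job is handed in; nothing more can be done
None
```

The tea is in the left compartment and the chest is shut. I propped the lid on its stay with the roller behind the catch, then set the tea down on its base beside the tins. Then I took the stay off over the catch and lowered the lid slowly. It was handed in at about 38 s.

- **Last checks:**
  - The lid is fully shut.
  - The stay's grip is back at its starting position, its pixel box one pixel wider than at the start.
  - Mug and mill are where they were. The garlic was out of the final crop; I checked it only by image difference.
  - The tea was seen lying flat before the lid closed.
- **First try with the stay:** the roller caught on top of the catch, with up to 37 N at the wrist, before I freed it and set it properly.
- **Crossing to the tea:** joint 6 reached its 180° limit and tilted the tool about 4°. I corrected the tilt by running the joint to its other limit before gripping the tea.
- **Picture budget:** I viewed 19 pictures, well over the budget of 10.

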